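# Stock the till organiser

### The arm

A 7-joint arm with a two-finger parallel gripper is mounted at the origin on a cart in front of the work surface, level with it; the furniture and walls round the work are solid. World frame = base frame: x ahead of the robot, y to its left, z up, the work surface at z = 0. Lengths are in m, angles in rad, forces in N, time in s.
With the tool pointing down it reaches from about 0.4 to 0.75 m from the base axis. Payload 19.5 kg.
Tool frame: the origin (TCP) lies at the very end of the fingers, on their centre line; the grasp point (between the pads) lies 19 mm behind it; z points along the fingers, y is the line along which they close (so a half turn about z gives the same grasp; the last joint's range is limited). The gripper opens to 85 mm and grips with 20 to 120 N. Pads are 22 mm wide; open, the fingers measure 114 mm over their backs; the gripper's body (76 mm by 85 mm) begins 54 mm behind the grasp point. The pads swing forward as they close: fully open they stand 13 mm farther back than shut.
Start: joints at [-1.32, 0.707, -0.028, 1.485, 0.022, 0.951, -0.075], TCP at [0.166, 0.551, 0.202] pointing down, gripper open.
Joint ranges: [-2.71, 2.71], [-0.32, 2.16], [-1.57, 1.52], [0, 2.45], [-1.46, 4.6], [0, 2.02], [-2.83, 2.83]. Speed limits (rad/s): [1.89, 1.89, 2.57, 2.57, 3.01, 3.01, 3.01].

### API

Orientations are given as [roll, pitch, yaw] about the fixed x, y, z axes, in that order (R = Rz(yaw) Ry(pitch) Rx(roll)).
In Python, from rig import monitor, eyes, arm gives the robot as it stands.
- The arm moves only by the tool apply_moves, never from a script. Its arguments are lists of equal length, an entry for each row: "travel": the shift along the tool's x, y, z in units of 0.04 m (1.0 is 0.04 m), a list of three; "twist": the turn, a rotation vector about the tool's x, y, z in units of 5 degrees (1.0 is 5 degrees), a list of three. A call has 1 to 5 rows; each row shifts and turns the commanded pose from where the row before left it, along the tool's axes as they then stand; what a row does not reach is not made up. A row lasts 1/12 s, in which the tool goes at most 41.7 mm and 7.16 degrees, less where a joint would pass 70% of its speed; a pose out of reach is approached as far as the arm can. A call with a number of a shift or a turn outside -1 to 1 is refused whole. A call with a gripper value outside its range is refused whole. "fingers" is the opening, from -1 (shut) to 1 (fully open), set as the call begins (left out, the last holds). The fingers move at their own pace and stop on an object; the grip force is fixed at half the most. Time passes only in rows, so rows that do not move let the fingers close. It gives the time, the measured TCP pose, the force, the opening and the grip force at its end, in the units of the state.
- monitor.observe(): the state, without advancing time (a new reading comes with each control period).
- eyes.grab_frame(name): name is "scene" or "side" or "wrist"; returns (picture, depth): 400x640x3 uint8, red, green, blue; 400x640 float32, m along the optical axis (not along the pixel's ray), 0 where there is no reading.
- eyes.camera_model(name): a dict with "fx", "fy", "cx", "cy" (pixels), "k1" (the pictures are not rectified: a ray, as slopes to the right and down, at radius r is drawn at 1 + k1 r^2 times it, then the intrinsics apply), "xyz" and "rotation" of the camera in the world; the wrist camera has in their place "tool_from_camera" (4x4, takes a point from camera to tool coordinates, whose origin is the TCP and whose axes are the flange's). Camera axes: x right, y down, z forward; pixel columns grow to the right and rows downward; lengths in m; the calibration is good to about 2 mm. A picture is of the moment at which its call begins: read the wrist's pose just before it. camera_model takes no time and is no camera call.
- arm.job_done(): hands the job in; it is judged then, once.
The state is a dict: "time_s": time; "joints": joint angles; "joint_vel": joint speeds; "tau": joint torques, N m; "position": TCP position; "eef_rot": TCP orientation; "wrist_force": force on the tool from outside, world axes, zero at the start; "ft_torque": the same for the moment, N m; "grip_width": finger opening in m; "grasp_force": force on a finger pad.
Only numpy, scipy, OpenCV 4.12 (cv2) and the standard library are available. Lean on these libraries where they do the work, as an engineer would, in place of code of your own. Each camera call takes 0.05 s, during which the arm holds its last target. There are 200 camera calls.

### The job

Get the till ready for the day: in the wooden organiser, lay the closed ink pad flat in the shallow rectangular recess and stand the loyalty stamp upright on the middle of the pad, and stand the large receipt roll in the wide round well and the small card-terminal roll in the narrow one. The coffee tamper and the flat roll of labels do not belong to the till: leave them where they are.

Things in the scene. Friction and masses are not known exactly. Their poses are not given: they have to be found in the camera images.
- ink_pad: closed stamp ink pad, a flat black box 64 x 90 x 14 mm, lying flat on the worktop, 50 g. Origin: centre of its underside; x along its 64 mm width, y along its 90 mm length, z up. Grip it across the width. (A second pad and stamp at the far right end of the counter, out of reach, are not meant.)
- stamp: loyalty stamp, 67 mm high: rectangular wooden foot 34 x 46 mm and 20 mm high, above it a turned wooden handle up to 28 mm across (z = 20 to 67 mm). 60 g. Stands upright. Origin: centre of its underside; x along the 34 mm side, y along the 46 mm side, z up the handle.
- printer_roll: large white receipt-paper roll, plain cylinder 50 mm in diameter and 80 mm high with a small cardboard core, standing on end. About 140 g. Origin: centre of its underside, z along its axis, up.
- terminal_roll: small white paper roll for the card terminal, plain cylinder 38 mm in diameter and 57 mm high with a small cardboard core, standing on end. About 55 g. Origin: centre of its underside, z along its axis, up.
- pad_block: pale wood block 136 (x) x 86 (y) mm, fixed in one half of the dark wood organiser tray (146 x 182 mm, rim 20 mm high). Top 26 mm over the worktop. In its middle the ink pad's recess, 102 (x) x 76 (y) mm, only 5 mm deep: floor 17 mm above the origin, 21 mm over the worktop; the pad's 90 mm length goes along x. Origin: block's underside, below the recess's middle; z up.
- wide_well: pale wood block 68 (x) x 86 (y) mm, top 26 mm over the worktop, fixed in a quarter of the same tray beside the pad block. In its middle the wide round well, 62 mm in diameter, 16 mm deep: floor 4 mm above the origin, 10 mm over the worktop. Origin: centre of the block's underside, on the well's axis; z up.
- narrow_well: pale wood block like the wide well's and next to it in the tray (centres 68 mm apart), but its round well is only 50 mm in diameter; 16 mm deep, floor 4 mm above the origin, 10 mm over the worktop. Origin: centre of the block's underside, on the well's axis; z up.
- tamper: coffee tamper, to be left alone: round bright metal foot 58 mm in diameter and 26 mm high, turned wooden grip 38 mm across above it, 87 mm high in all; loose, standing on the worktop. It has a wooden handle like the stamp's, but a round foot. Origin: centre of its underside, z up.
- label_roll: flat roll of blank white labels, to be left alone: 69 mm in diameter but only 30 mm high, with a wide cardboard core; loose, lying flat on the worktop. Origin: centre of its underside, z up.
Mind the look-alikes: they are no part of the job. What is shaped like the printer_roll but green is not meant.

How it is judged:
By the outcome, as a careful person would: the job done as asked, in the order asked, and still so for the second after the job is handed in, with the robot touching nothing.
It also fails if it takes over 96 s, if anything falls off the work surface, if the arm or the gripper's body presses on something with over 40 N, if the wrist force passes 120 N, or if a joint passes its speed limit or range.

## Working session

There is one attempt and no reset: what is moved stays moved. The work goes in short steps, Python scripts to look and compute and a tool call to move; the robot and the scene stay as the last step left them, time stands still between calls to the robot, and variables do not carry over. Pictures are saved under pics/ and viewed, at most 14 in all, crops included, and the job is handed in when it is done.

Besides the shell and the picture viewer there is one more tool, called as name(argument=value, ...), one argument or row to a line, values as JSON. apply_moves: Moves the arm, as the interface text tells. Its arguments: {"type":"object","properties":{"travel":{"type":"array"},"twist":{"type":"array"},"fingers":{"type":"number"}},"required":["travel","twist"]}

```bash
ls; mkdir -p pics
python3 - <<'E'
from rig import monitor, eyes, arm
import cv2,numpy as np
print(monitor.observe())
for n in ("scene","side","wrist"):
    p,d=eyes.grab_frame(n); cv2.imwrite(f"pics/{n}0.png",p[:,:,::-1]); np.savez(f"{n}0.npz",p=p,d=d)
    print(n,eyes.camera_model(n))
E
```

```text
pics
{'time_s': 0.0, 'joints': array([-1.31968464,  0.70707453, -0.02761004,  1.48500345,  0.02201622,
        0.95088937, -0.07555159]), 'joint_vel': array([-0.00056741, -0.00081214, -0.00114078, -0.00010003, -0.00133312,
        0.00136768,  0.00124967]), 'tau': array([ 6.75350293e-04, -8.83209729e+01,  1.23488680e+00, -2.36160922e+01,
        1.69220287e-02,  6.70994661e-03, -3.18744412e-05]), 'position': array([0.16589596, 0.55024206, 0.20174284]), 'eef_rot': array([-3.14052216e+00,  5.19485286e-05,  2.84873373e+00]), 'wrist_force': array([-0.03626983, -0.74186875, -0.689731  ]), 'ft_torque': array([-0.06341219, -0.01005437, -0.02557145]), 'grasp_force': 0.0, 'grip_width': 0.08549669842582491}
scene {'fx': 435.96042819494943, 'fy': 435.96042819494943, 'cx': 317.54839476892454, 'cy': 191.87854652348742, 'k1': 0.0030133376678876797, 'xyz': array([-0.29324235, -0.62968051,  0.61772634]), 'rotation': array([-2.10482874, -0.01770966, -1.02499324])}
side {'fx': 375.3933479590494, 'fy': 375.3933479590494, 'cx': 324.1474401534783, 'cy': 198.2385631477643, 'k1': 0.010508100691478338, 'xyz': array([ 0.55236278, -0.95754089,  0.77383198]), 'rotation': array([-2.29589645, -0.01562291,  0.06893973])}
wrist {'fx': 341.6347588068898, 'fy': 341.6347588068898, 'cx': 320.1931183985043, 'cy': 196.42608546242798, 'k1': 0.025001171134705912, 'tool_from_camera': array([[-5.68876460e-04, -9.44630051e-01, -3.28136776e-01,
         8.62998250e-02],
       [ 9.99999779e-01, -6.50573919e-04,  1.39196040e-04,
        -2.16500422e-04],
       [-3.44965991e-04, -3.28136625e-01,  9.44630212e-01,
        -1.71520585e-01],
       [ 0.00000000e+00,  0.00000000e+00,  0.00000000e+00,
         1.00000000e+00]])}
```

View pics/scene0.png

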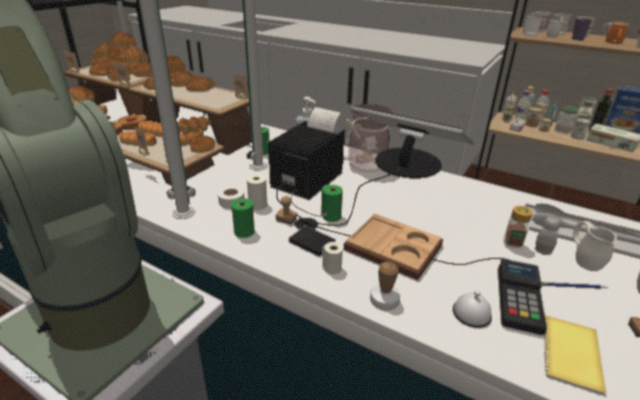

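View pics/side0.png

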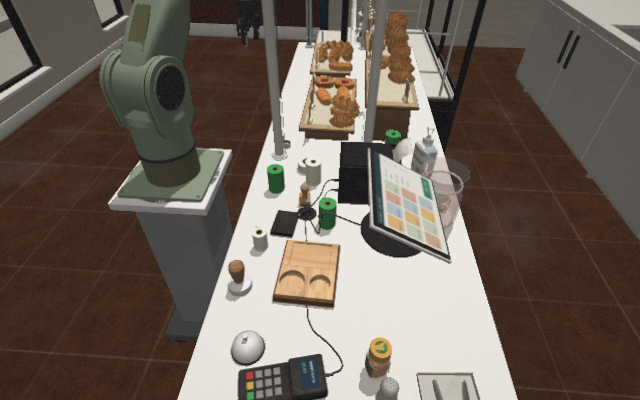

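```bash
cat > h.py <<'E'
import numpy as np,cv2
from scipy.spatial.transform import Rotation as R
from rig import monitor, eyes
def pts(n,d,cm,st=None):
    K=np.array([[cm['fx'],0,cm['cx']],[0,cm['fy'],cm['cy']],[0,0,1.]])
    v,u=np.mgrid[0:400,0:640]
    uv=np.stack([u,v],-1).reshape(-1,1,2).astype(float)
    r=cv2.undistortPoints(uv,K,np.array([cm['k1'],0,0,0.])).reshape(400,640,2)
    c=np.dstack([r*d[...,None],d])
    if n=='wrist':
        T=cm['tool_from_camera']; c=c@T[:3,:3].T+T[:3,3]
        return c@R.from_euler('xyz',st['eef_rot']).as_matrix().T+st['position']
    return c@R.from_euler('xyz',cm['rotation']).as_matrix().T+cm['xyz']
def ortho(items,x0,x1,y0,y1,s,zmax=.25):
    "top view: rows = x descending (far up), cols = y descending; s px per m"
    H,W=int((x1-x0)*s),int((y1-y0)*s); im=np.zeros((H,W,3),np.uint8); z=np.full((H,W),-1.)
    for p,P in items:
        m=(P[...,2]>-.02)&(P[...,2]<zmax)
        q=P[m];c=p[m];o=np.argsort(q[:,2]);q=q[o];c=c[o]
        i=((x1-q[:,0])*s).astype(int);j=((y1-q[:,1])*s).astype(int)
        k=(i>=0)&(i<H-1)&(j>=0)&(j<W-1);i,j,q,c=i[k],j[k],q[k],c[k]
        for a in (0,1):
            for b in (0,1):
                im[i+a,j+b]=c[:,::-1]; z[i+a,j+b]=q[:,2]
    return im,z
E
python3 - <<'E'
from h import *
it={}
for n in("scene","side"):
    f=np.load(n+'0.npz'); it[n]=(f['p'],pts(n,f['d'],eyes.camera_model(n)))
for n in it:
    im,z=ortho([it[n]],.2,.9,-.45,.55,500)
    np.save(f'z_{n}.npy',z)
    for k in range(-4,6): cv2.putText(im,str(k),(int((.55-k*.1)*500)-4,10),0,.35,(0,0,255)); cv2.line(im,(int((.55-k*.1)*500),12),(int((.55-k*.1)*500),350),(90,90,255) ,1) 
    for k in range(2,9): cv2.putText(im,str(k),(0,int((.9-k*.1)*500)),0,.35,(0,0,255)); cv2.line(im,(8,int((.9-k*.1)*500)),(500,int((.9-k*.1)*500)),(90,90,255),1)
    it[n]=it[n]+(im,)
cv2.imwrite('pics/o.png',np.hstack([it['scene'][2],it['side'][2]])[:, :1000][:, 0:1000] if 0 else cv2.resize(np.vstack([it['scene'][2],it['side'][2]]),None,fx=.85,fy=.85,interpolation=cv2.INTER_AREA))
s=cv2.imread('pics/side0.png')[130:310,220:360]; c=cv2.imread('pics/scene0.png')[150:330,200:470]
cv2.imwrite('pics/crop.png',np.vstack([cv2.resize(c,(540*1,360)),cv2.resize(s,None,fx=1.28,fy=1.28)[:,:].copy() if 0 else cv2.copyMakeBorder(cv2.resize(s,(187,240)),0,0,0,353,0)]))
E
```

```text
(no output)
```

View pics/o.png

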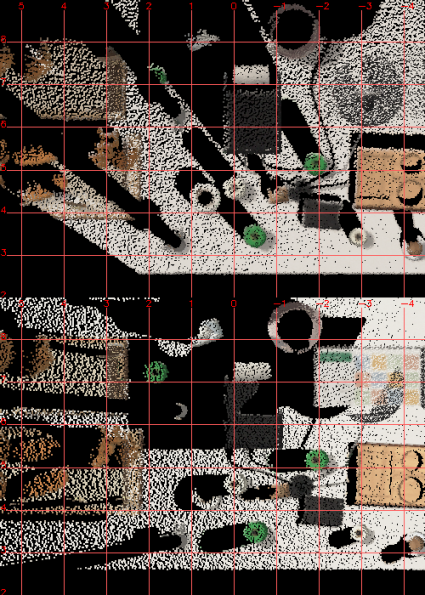

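View pics/crop.png

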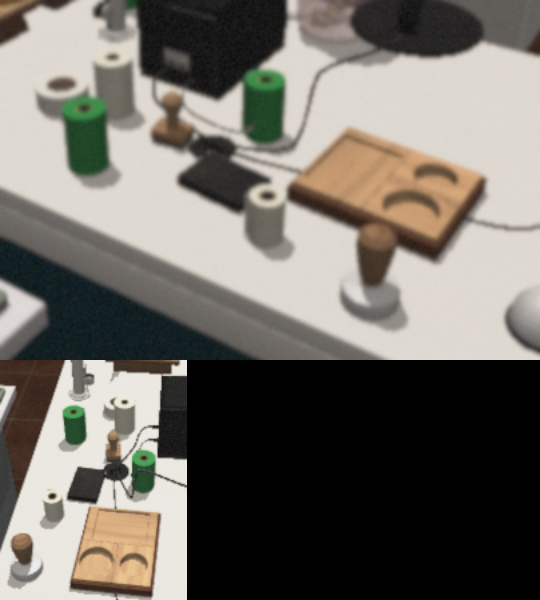

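Run:
```python
from h import *
A={}
for n in("scene","side"):
    f=np.load(n+'0.npz'); A[n]=(f['p'],pts(n,f['d'],eyes.camera_model(n)))
def sel(n,x0,x1,y0,y1,z0,z1):
    p,P=A[n]; m=(P[...,0]>x0)&(P[...,0]<x1)&(P[...,1]>y0)&(P[...,1]<y1)&(P[...,2]>z0)&(P[...,2]<z1); return P[m],p[m]
def circ(q):
    x,y=q[:,0],q[:,1]; a=np.c_[x,y,np.ones(len(x))]; s=np.linalg.lstsq(a,x*x+y*y,rcond=None)[0]
    return s[0]/2,s[1]/2,np.sqrt(s[2]+s[0]**2/4+s[1]**2/4)
def rect(q):
    (c,s,a)=cv2.minAreaRect((q[:,:2]*1000).astype(np.float32)); return np.round(c,1),np.round(s,1),round(a,1)
for n in A:
    print(n)
    q,c=sel(n,.2,.7,-.5,.1,-.02,.02); print(' table z',np.median(q[:,2]))
    for nm,b in dict(printer=(.4,.51,-.06,.04),term=(.3,.4,-.34,-.255),tamper=(.27,.37,-.48,-.4),stamp=(.40,.49,-.15,-.075),green1=(.29,.4,-.1,0),green2=(.45,.57,-.24,-.17),label=(.38,.48,.02,.12)).items():
        q,c=sel(n,*b,.012,.2)
        if len(q)<10: print(nm,'few');continue
        zt=np.percentile(q[:,2],98); t=q[q[:,2]>zt-.008]; s=q[q[:,2]<zt-.012]
        print(' ',nm,'ztop %.3f'%zt,'top mid',np.round((t.max(0)+t.min(0))[:2]/2,4),np.round(t.max(0)-t.min(0),3)[:2],'side circ',np.round(circ(s),4) if len(s)>20 else '','rect low',rect(q[q[:,2]<.02]) if (q[:,2]<.02).sum()>9 else '')
    q,c=sel(n,.33,.48,-.27,-.145,.009,.02); k=c.max(1)<70; print(' pad',k.sum(),rect(q[k]), rect(q[k&(q[:,0]<.44)]))
    q,c=sel(n,.35,.62,-.52,-.25,.016,.035); print(' tray',len(q),rect(q)); 
    t=q[q[:,2]>.0235];print('  top z',np.median(t[:,2]),rect(t)); t=q[q[:,2]<.0225]
    for b in((.39,.475,-.45,-.37),(.475,.56,-.45,-.37)):
        q,c=sel(n,*b,-.005,.018); print('  well',len(q),circ(q) if len(q)>10 else '',np.median(q[:,2]))
im,z=ortho([A['side'],A['scene']],.3,.6,-.49,-.07,1400)
for x in np.arange(.3,.6,.05): cv2.line(im,(0,int((.6-x)*1400)),(6,int((.6-x)*1400)),(0,0,255),1)
for y in np.arange(-.45,-.05,.05): cv2.line(im,(int((-.07-y)*1400),0),(int((-.07-y)*1400),6),(0,0,255),1)
cv2.imwrite('pics/o2.png',im)
```

```text
scene
 table z 0.0024566259706924054
  printer ztop 0.084 top mid [0.4611 0.0005] [0.051 0.05 ] side circ [0.4764 0.0124 0.0438] rect low (array([460.9, -11.5]), array([44.9, 92.9]), 33.1)
  term ztop 0.060 top mid [ 0.344  -0.2914] [0.039 0.039] side circ [ 0.3459 -0.2909  0.0198] rect low (array([ 334.6, -293.7]), array([20.1, 40.6]), 18.9)
  tamper ztop 0.089 top mid [ 0.317  -0.4232] [0.033 0.034] side circ [ 0.316  -0.4256  0.0185] rect low (array([ 307.6, -431.6]), array([31.4, 55.6]), 38.7)
  stamp ztop 0.069 top mid [ 0.4423 -0.1026] [0.026 0.025] side circ [ 0.4444 -0.1073  0.0177] rect low (array([ 439.8, -115.9]), array([28.5, 68.9]), 43.5)
  green1 ztop 0.083 top mid [ 0.3467 -0.0476] [0.052 0.051] side circ [ 0.347  -0.0476  0.024 ] rect low (array([337. , -56.1]), array([24.6, 49.5]), 41.3)
  green2 ztop 0.084 top mid [ 0.5153 -0.1929] [0.05  0.045] side circ [ 0.4994 -0.1968  0.017 ] rect low (array([ 489.6, -194.4]), array([42.7, 80.6]), 33.1)
  label ztop 0.041 top mid [0.4367 0.0603] [0.069 0.08 ] side circ [0.4295 0.064  0.0274] rect low (array([428.2,  65.9]), arr
[... 1509 characters left out ...]
[26.8, 85.3]), 70.1)
  label ztop 0.077 top mid [0.4615 0.0223] [0.009 0.003] side circ [0.4357 0.0632 0.0269] rect low (array([417.7,  55.5]), array([23.7, 53.8]), 6.2)
 pad 487 (array([ 417.7, -200.9]), array([111.2,  94.1]), 84.4) (array([ 400.8, -209.8]), array([90.4, 62.3]), 84.4)
 tray 2877 (array([ 453.8, -358. ]), array([217.5, 210.1]), 88.1)
  top z 0.024921797589556816 (array([ 451.4, -356.6]), array([208.3, 204.4]), 88.2)
  well 565 (np.float64(0.4269379219012735), np.float64(-0.4097868899487254), np.float64(0.03129831973880264)) 0.007973054526177359
  well 331 (np.float64(0.5294536676716509), np.float64(-0.41305741848907185), np.float64(0.026097531144084238)) 0.008719840217174535
```

View pics/o2.png

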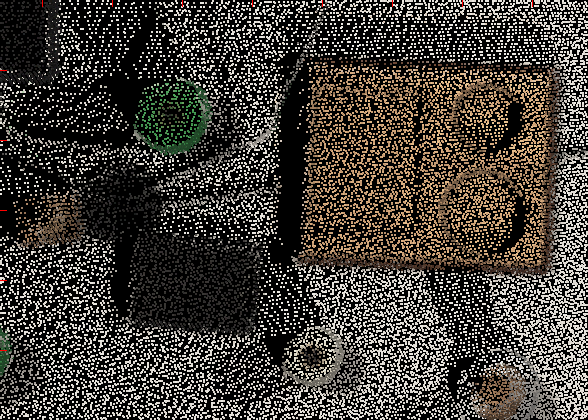

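Run:
```python
from h import *
for n in("scene","side"):
    f=np.load(n+'0.npz'); P=pts(n,f['d'],eyes.camera_model(n)); z=P[...,2]
    for zl in (.05,.15,.3,.5,.7):
        m=(abs(z-zl)<.03)&(P[...,0]>.1)&(P[...,0]<.8)&(P[...,1]>-.6)&(P[...,1]<.45)&(f['d']>0)
        q=P[m][:,:2]; g=np.unique(np.round(q/.04).astype(int),axis=0,return_counts=True)
        print(n,zl,[(round(a*.04,2),round(b*.04,2)) for (a,b),c in zip(*g) if c>4 and (zl>.1 or (a*.04<.6 and -.05<b*.04<.2))])
    for (x,y) in ((.33,.13),(.53,.13)):
        m=(abs(P[...,0]-x)<.07)&(abs(P[...,1]-y)<.05)&(z>.12); q=P[m]
        if len(q): print('post',q.min(0),q.max(0),np.median(q,0))
```

```text
scene 0.05 [(np.float64(0.32), np.float64(-0.04)), (np.float64(0.32), np.float64(0.12)), (np.float64(0.32), np.float64(0.16)), (np.float64(0.36), np.float64(0.12)), (np.float64(0.4), np.float64(0.04)), (np.float64(0.4), np.float64(0.08)), (np.float64(0.44), np.float64(-0.04)), (np.float64(0.44), np.float64(0.0)), (np.float64(0.44), np.float64(0.04)), (np.float64(0.44), np.float64(0.08)), (np.float64(0.44), np.float64(0.12)), (np.float64(0.48), np.float64(-0.04)), (np.float64(0.48), np.float64(0.04)), (np.float64(0.48), np.float64(0.08)), (np.float64(0.52), np.float64(-0.04)), (np.float64(0.56), np.float64(-0.04)), (np.float64(0.56), np.float64(0.0)), (np.float64(0.56), np.float64(0.04))]
scene 0.15 [(np.float64(0.32), np.float64(0.12)), (np.float64(0.32), np.float64(0.16)), (np.float64(0.36), np.float64(0.12)), (np.float64(0.4), np.float64(0.36)), (np.float64(0.44), np.float64(0.28)), (np.float64(0.44), np.float64(0.36)), (np.float64(0.44), np.float64(0.4)), (np.float64(0.52), np.float64(-0.28)), (np.float64(0.52), np.float64(0.28)), (np.float64(0.52), np.float64(0.32)), (np.float64(
[... 7814 characters left out ...]
.float64(0.8), np.float64(0.28)), (np.float64(0.8), np.float64(0.32)), (np.float64(0.8), np.float64(0.36)), (np.float64(0.8), np.float64(0.4)), (np.float64(0.8), np.float64(0.44))]
side 0.3 [(np.float64(0.32), np.float64(0.12)), (np.float64(0.36), np.float64(0.12)), (np.float64(0.6), np.float64(0.12)), (np.float64(0.64), np.float64(0.12))]
side 0.5 [(np.float64(0.12), np.float64(0.12)), (np.float64(0.12), np.float64(0.16)), (np.float64(0.32), np.float64(0.12)), (np.float64(0.36), np.float64(0.12)), (np.float64(0.6), np.float64(0.12)), (np.float64(0.64), np.float64(0.12))]
side 0.7 []
post [0.31102658 0.11168233 0.12045285] [0.35098767 0.14168344 0.50441131] [0.33359221 0.12046751 0.35032938]
```

apply_moves(
  travel=[
    [0,-0.7,-0.5],
    [0,-0.7,-0.5],
    [0,-0.7,-0.5],
    [0,-0.7,-0.5],
    [0,-0.7,-0.5],
  ],
  twist=[
    [0,0,0],
    [0,0,0],
    [0,0,0],
    [0,0,0],
    [0,0,0],
  ],
)

```text
time_s: 0.57
position: [0.1251, 0.4149, 0.3028]
eef_rot: [-3.141, 0.0, 2.849]
wrist_force: [1.2, 1.5, 1.5]
grip_width: 0.0853
grasp_force: 0.0
```

apply_moves(
  travel=[
    [0,-0.7,-0.3],
    [0,-0.7,-0.3],
    [0,-0.7,-0.3],
    [0,-0.7,-0.3],
    [0,-0.7,-0.3],
  ],
  twist=[
    [0,0,0],
    [0,0,0],
    [0,0,0],
    [0,0,0],
    [0,0,0],
  ],
)

```text
time_s: 0.98
position: [0.0848, 0.2809, 0.3626]
eef_rot: [-3.141, 0.0, 2.849]
wrist_force: [-0.4, -0.0, -0.1]
grip_width: 0.0854
grasp_force: 0.0
```

```bash
python3 -c "
from h import *
s=monitor.observe();print(s['time_s'],s['position'],s['eef_rot'],s['joints'].round(3))"
```

```text
0.9833 [0.08475178 0.28094592 0.36255851] [-3.14136263e+00  4.28237805e-05  2.84874088e+00] [-1.348  0.065 -0.042  1.978  0.003  1.098 -0.114]
```

apply_moves(
  travel=[
    [0,-0.7,0],
    [0,-0.7,0],
    [-0.51,-0.02,0],
    [-0.51,-0.02,0],
    [-0.51,-0.02,0],
  ],
  twist=[
    [0,0,0],
    [0,0,0],
    [0,0,1],
    [0,0,1],
    [0,0,1],
  ],
)

```text
time_s: 1.4
position: [0.1254, 0.2034, 0.3624]
eef_rot: [3.141, -0.0, 2.584]
wrist_force: [-0.2, -0.3, -0.6]
grip_width: 0.0852
grasp_force: 0.0
```

apply_moves(
  travel=[
    [-0.51,-0.02,0],
    [-0.51,-0.02,0],
    [-0.51,-0.02,0],
    [-0.51,-0.02,0],
    [-0.51,-0.02,0],
  ],
  twist=[
    [0,0,1],
    [0,0,1],
    [0,0,1],
    [0,0,1],
    [0,0,1],
  ],
)

```text
time_s: 1.82
position: [0.1982, 0.1327, 0.3622]
eef_rot: [-3.142, 0.0, 2.146]
wrist_force: [-0.2, 0.6, 0.1]
grip_width: 0.0854
grasp_force: 0.0
```

```bash
python3 -c "
from h import *
s=monitor.observe();print(s['time_s'],s['position'],s['eef_rot'],s['joints'].round(3),s['wrist_force'])"
```

```text
1.8167 [0.19816511 0.13267647 0.36219242] [-3.14151411e+00  6.80011606e-05  2.14629889e+00] [-1.033 -0.05   0.287  2.094  0.016  1.096 -0.178] [-0.23247107  0.57583928  0.06455353]
```

apply_moves(
  travel=[
    [-0.51,-0.02,0],
    [-0.51,-0.02,0],
    [-0.51,-0.02,0],
    [-0.51,-0.02,0],
    [-0.51,-0.02,0],
  ],
  twist=[
    [0,0,1],
    [0,0,1],
    [0,0,1],
    [0,0,1],
    [0,0,1],
  ],
)

```text
time_s: 2.23
position: [0.234, 0.0379, 0.3622]
eef_rot: [3.142, 0.0, 1.71]
wrist_force: [0.2, -0.6, -0.6]
grip_width: 0.0855
grasp_force: 0.0
```

apply_moves(
  travel=[
    [-0.51,-0.02,0],
    [-0.51,-0.02,0],
    [-0.51,-0.02,0],
    [-0.51,-0.02,0],
    [-0.51,-0.02,0],
  ],
  twist=[
    [0,0,1],
    [0,0,1],
    [0,0,1],
    [0,0,1],
    [0,0,1],
  ],
)

```text
time_s: 2.65
position: [0.2265, -0.0631, 0.3622]
eef_rot: [3.142, -0.0, 1.274]
wrist_force: [1.0, 0.3, -0.0]
grip_width: 0.0857
grasp_force: 0.0
```

```bash
python3 -c "
from h import *
s=monitor.observe();print(s['time_s'],s['position'],s['eef_rot'],s['joints'].round(3),s['wrist_force'])"
```

```text
2.65 [ 0.22647927 -0.06309078  0.36221987] [ 3.14153737e+00 -1.28353707e-05  1.27357795e+00] [-0.647 -0.091  0.696  2.107  0.065  1.105 -0.279] [ 0.99836635  0.32300015 -0.0390437 ]
```

```bash
cat > kin.py <<'E'
import numpy as np, itertools
from scipy.spatial.transform import Rotation as R
from scipy.optimize import least_squares
D=[([-1.31968,.70707,-.02761,1.485,.022016,.95089,-.07555],[.165896,.550242,.201743],[-3.1405,0,2.84873]),
([-1.348,.065,-.042,1.978,.003,1.098,-.114],[.08475,.28095,.36256],[-3.14136,0,2.84874]),
([-1.033,-.05,.287,2.094,.016,1.096,-.178],[.19817,.13268,.36219],[-3.1415,0,2.1463]),
([-.647,-.091,.696,2.107,.065,1.105,-.279],[.22648,-.06309,.36222],[3.1415,0,1.27358])]
rz=lambda a:R.from_euler('z',a).as_matrix(); ry=lambda a:R.from_euler('y',a).as_matrix()
Z=np.array([0,0,1.])
def fk(q,L,s,full=False):
    A=rz(s[0]*q[0]); p=Z*L[0]; A=A@ry(q[1])@rz(s[1]*q[2]); e=p+A@np.array([L[4],0,L[1]])
    A=A@ry(q[3]); w=e+A@np.array([L[5],0,L[2]]); A=A@rz(s[2]*q[4])@ry(q[5]); 
    t=w+A@np.array([L[6],0,L[3]]); A=A@rz(s[3]*q[6]+L[7])
    return (e,w,t,A) if full else (t,A)
def fit():
    best=None
    for s in itertools.product([-1,1],repeat=4):
        if s[0]>0: continue
        def f(L):
            r=[]
            for q,x,e in D:
                t,A=fk(q,L,s); r+=list(t-x)+list(.2*(A@R.from_euler('xyz',e).as_matrix().T-np.eye(3)).ravel())
            return r+list(.001*np.array(L[4:7]))
        for o in(-1.57,1.57,0,3.14):
            k=least_squares(f,[.34,.4,.4,.4,0,0,0,o])
            if best is None or k.cost<best[0].cost: best=(k,s)
    return best[0].x,best[1],best[0].cost
E
python3 - <<'E'
from kin import *
L,s,c=fit(); print(L.round(4),s,c); np.savez('kin.npz',L=L,s=s)
q=np.array(D[-1][0]); 
def step(q,x,yaw):
    Rd=R.from_euler('xyz',[np.pi,0,yaw]).as_matrix()
    for _ in range(10):
        t,A=fk(q,L,s); err=np.r_[x-t,R.from_matrix(Rd@A.T).as_rotvec()]
        J=np.zeros((6,7))
        for i in range(7):
            d=q.copy(); d[i]+=1e-5; t2,A2=fk(d,L,s); J[:,i]=np.r_[t2-t,R.from_matrix(A2@A.T).as_rotvec()]/1e-5
        q=q+np.linalg.pinv(J)@err
    return q
x0=np.array([.2265,-.0631,.3622]);y0=1.2736
for x1,y1 in(([.2,-.12,.36],1.03),([.4,-.22,.3],1.03),([.40,-.21,.1],1.47),([.45,-.33,.2],0),([.45,-.11,.15],1.2),([.46,0,.15],1.5),([.43,-.41,.2],1)):
    for k in np.linspace(0,1,30)[1:]: q=step(q,x0+(np.array(x1)-x0)*k,y0+(y1-y0)*k)
    e,w,t,_=fk(q,L,s,True); print(x1,q.round(2),'elbow',e.round(2),'wrist',w.round(2)); x0,y0=np.array(x1),y1
E
```

```text
[17.8914  0.3681  0.185  18.5657 -0.0233 -0.8465  0.271   1.5708] (-1, -1, -1, -1) 0.000880174673265491
[0.2, -0.12, 0.36] [-0.53 -0.13  0.67  2.14  0.09  1.11 -0.45] elbow [-0.06 -0.02 18.25] wrist [ 0.47 -0.14 18.93]
[0.4, -0.22, 0.3] [ 0.01  0.3   1.32  2.01 -0.33  1.08  0.94] elbow [ 0.1   0.02 18.24] wrist [ 0.43 -0.49 18.87]
[0.4, -0.21, 0.1] [-0.63 -0.13  0.88  2.51  0.15  0.72  0.03] elbow [-0.06 -0.02 18.25] wrist [ 0.67 -0.25 18.67]
[0.45, -0.33, 0.2] [-0.09  0.38  1.58  2.21 -0.46  0.99  0.19] elbow [ 0.14  0.04 18.23] wrist [ 0.4  -0.6  18.77]
[0.45, -0.11, 0.15] [-0.78  0.09  1.23  2.34 -0.12  0.78  0.17] elbow [ 0.    0.03 18.26] wrist [ 0.68 -0.25 18.72]
[0.46, 0, 0.15] [-0.95  0.07  1.11  2.34 -0.09  0.77  0.16] elbow [-1.000e-02  3.000e-02  1.826e+01] wrist [ 0.72 -0.06 18.72]
[0.43, -0.41, 0.2] [ 0.27  0.41  1.37  2.1  -0.48  1.01  1.32] elbow [ 0.14 -0.02 18.23] wrist [ 0.34 -0.67 18.77]
```

```bash
sed -i 's/return r+list.*/return r+list(.1*np.array(L[4:7]))+[.1*(L[0]-.34),.03*(L[1]-.4),.03*(L[2]-.4)]/' kin.py
cat > sim.py <<'E'
from kin import *
L,s,c=fit(); print(L.round(4),s,c)
for q,x,e in D: print((fk(q,L,s)[0]-x).round(4))
def step(q,x,yaw):
    Rd=R.from_euler('xyz',[np.pi,0,yaw]).as_matrix()
    for _ in range(6):
        t,A=fk(q,L,s); err=np.r_[x-t,R.from_matrix(Rd@A.T).as_rotvec()]
        J=np.zeros((6,7))
        for i in range(7):
            d=q.copy(); d[i]+=1e-5; t2,A2=fk(d,L,s); J[:,i]=np.r_[t2-t,R.from_matrix(A2@A.T).as_rotvec()]/1e-5
        q=q+np.linalg.pinv(J)@err
    return q
def run(q,x0,y0,way):
    x0=np.array(x0)
    for x1,y1 in way:
        for k in np.linspace(0,1,30)[1:]: q=step(q,x0+(np.array(x1)-x0)*k,y0+(y1-y0)*k)
        e,w,t,_=fk(q,L,s,True); print(x1,q.round(2),'elbow',e.round(2),'wrist',w.round(2)); x0,y0=np.array(x1),y1
E
python3 - <<'E'
from sim import *
q=np.array(D[0][0]); run(q,D[0][1],D[0][2][2],[(D[1][1],2.849),([.081,.221,.3624],2.849),(D[2][1],D[2][2][2]),(D[3][1],D[3][2][2])])
print()
run(np.array(D[3][0]),D[3][1],D[3][2][2],(([.2,-.12,.36],1.03),([.4,-.22,.3],1.03),([.40,-.21,.1],1.47),([.45,-.33,.2],0),([.45,-.11,.15],1.2),([.46,0,.15],1.5),([.43,-.41,.2],1)))
E
```

```text
[ 0.34    0.4795  0.205   0.5319  0.0118 -0.19    0.0213  1.5708] (-1, -1, -1, -1) 0.0017306276321181074
[-0.0275  0.0087 -0.0015]
[-0.0309  0.005  -0.0007]
[-0.0191  0.022   0.0006]
[-0.0026  0.0196  0.0017]
[0.08475, 0.28095, 0.36256] [-1.23  0.07 -0.05  1.97  0.    1.1  -0.01] elbow [0.01 0.04 0.82] wrist [0.09 0.3  0.89]
[0.081, 0.221, 0.3624] [-1.2  -0.05 -0.02  2.1  -0.    1.09  0.06] elbow [-0.   -0.01  0.82] wrist [0.09 0.24 0.89]
[0.19817, 0.13268, 0.36219] [-0.91 -0.05  0.29  2.09  0.02  1.09 -0.05] elbow [-0.   -0.01  0.82] wrist [0.22 0.15 0.89]
[0.22648, -0.06309, 0.36222] [-0.56 -0.07  0.72  2.1   0.05  1.1  -0.16] elbow [-0.02 -0.02  0.82] wrist [ 0.25 -0.07  0.89]

[0.2, -0.12, 0.36] [-0.52 -0.1   0.88  2.11  0.09  1.09 -0.23] elbow [-0.03 -0.03  0.82] wrist [ 0.22 -0.13  0.89]
[0.4, -0.22, 0.3] [ 0.12  0.49  0.9   1.71 -0.42  1.14  0.6 ] elbow [ 0.23 -0.04  0.76] wrist [ 0.41 -0.24  0.83]
[0.4, -0.21, 0.1] [ 0.2   0.49  0.51  2.36 -0.62  0.41  1.14] elbow [ 0.23 -0.05  0.76] wrist [ 0.41 -0.23  0.63]
[0.45, -0.33, 0.2] [ 0.29  0.78  1.11  1.65 -0.74  1.19  0.01] elbow [ 0.32 -0.11  0.68] wrist [ 0.45 -0.35  0.73]
[0.45, -0.11, 0.15] [-0.16  0.52  0.77  2.2  -0.61  0.64  0.68] elbow [0.24 0.03 0.75] wrist [ 0.46 -0.13  0.68]
[0.46, 0, 0.15] [-0.38  0.5   0.71  2.21 -0.57  0.62  0.68] elbow [0.22 0.08 0.76] wrist [ 0.48 -0.01  0.68]
[0.43, -0.41, 0.2] [ 0.58  0.81  0.75  1.39 -0.57  1.17  0.83] elbow [ 0.29 -0.2   0.66] wrist [ 0.43 -0.43  0.73]
```

apply_moves(
  travel=[
    [-0.4,0.7,0.3],
    [-0.4,0.7,0.3],
    [-0.4,0.7,0.3],
    [-0.4,0.7,0.3],
    [-0.4,0.7,0.3],
  ],
  twist=[
    [0,0,0],
    [0,0,0],
    [0,0,0],
    [0,0,0],
    [0,0,0],
  ],
)

```text
time_s: 3.07
position: [0.3213, -0.1581, 0.3106]
eef_rot: [-3.136, -0.004, 1.279]
wrist_force: [1.2, 2.0, 1.6]
grip_width: 0.0854
grasp_force: 0.0
```

apply_moves(
  travel=[
    [-0.4,0.7,0.3],
    [-0.4,0.7,0.3],
    [-0.4,0.7,0.3],
    [0,0,0],
    [0,0,0],
  ],
  twist=[
    [0,0,0],
    [0,0,0],
    [0,0,0],
    [0,0,0],
    [0,0,0],
  ],
)

```text
time_s: 3.48
position: [0.3867, -0.2279, 0.274]
eef_rot: [-3.135, -0.004, 1.277]
wrist_force: [-0.7, 1.0, 1.0]
grip_width: 0.0856
grasp_force: 0.0
```

```bash
cat >> h.py <<'E'
def snap(tag):
    s=monitor.observe(); p,d=eyes.grab_frame('wrist'); P=pts('wrist',d,eyes.camera_model('wrist'),s)
    np.savez(tag+'.npz',p=p,P=P); cv2.imwrite(f'pics/{tag}.png',p[:,:,::-1]); 
    print(round(s['time_s'],2),s['position'].round(4),s['eef_rot'].round(4),s['joints'].round(2),s['wrist_force'].round(1)); return s,p,P
E
python3 -c "
from h import *
s,p,P=snap('w1')
im,z=ortho([(p,P)],.28,.56,-.5,-.06,1500)
for x in np.arange(.3,.56,.05): cv2.putText(im,'%.2f'%x,(0,int((.56-x)*1500)),0,.35,(0,0,255)); cv2.line(im,(0,int((.56-x)*1500)),(9,int((.56-x)*1500)),(0,0,255),1)
for y in np.arange(-.45,-.06,.05): cv2.line(im,(int((-.06-y)*1500),0),(int((-.06-y)*1500),9),(0,0,255),1)
cv2.imwrite('pics/w1o.png',np.vstack([cv2.resize(p[:,:,::-1],(660,412))[:170*2],im])[:,:] if 0 else im)
"
```

```text
3.48 [ 0.3867 -0.2279  0.274 ] [-3.1347 -0.0035  1.2765] [ 0.02  0.53  0.77  1.79 -0.43  1.    0.66] [-0.7  1.   1. ]
```

View pics/w1.png

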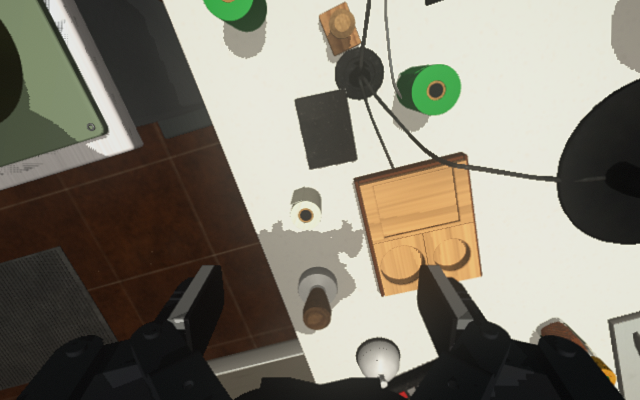

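```bash
cat >> h.py <<'E'
def onplane(px,h,s):
    "pixels Nx2 -> world xy on plane z=h, wrist cam"
    cm=eyes.camera_model('wrist'); K=np.array([[cm['fx'],0,cm['cx']],[0,cm['fy'],cm['cy']],[0,0,1.]])
    r=cv2.undistortPoints(np.asarray(px,float).reshape(-1,1,2),K,np.array([cm['k1'],0,0,0.])).reshape(-1,2)
    T=cm['tool_from_camera']; A=R.from_euler('xyz',s['eef_rot']).as_matrix()
    v=np.c_[r,np.ones(len(r))]@T[:3,:3].T@A.T; o=A@T[:3,3]+s['position']
    return (o+v*((h-o[2])/v[:,2])[:,None])[:,:2]
def rect(q):
    c,sz,a=cv2.minAreaRect((q*1000).astype(np.float32)); return np.round(c,1),np.round(sz,1),round(a,1)
def blob(mask,seed):
    n,l=cv2.connectedComponents(mask.astype(np.uint8)); v,u=np.nonzero(l==l[seed[1],seed[0]]); return np.c_[u,v]
E
python3 - <<'E'
from h import *
f=np.load('w1.npz'); p,P=f['p'],f['P']; s=monitor.observe()
hsv=cv2.cvtColor(p,cv2.COLOR_RGB2HSV); g=p.max(2)
print('table',np.median(P[100:250,480:540][...,2]))
m=(g<70); m[:92]=0; b=blob(m,(325,130)); b=b[(b[:,0]<360)]; print('pad',len(b),rect(onplane(b,.014,s)))
wood=(hsv[...,1]>70)&(hsv[...,0]<25)&(g>60); b=blob(wood,(410,195)); print('tray',len(b),b.min(0),b.max(0)); 
for h in(.02,.026): print(rect(onplane(b,h,s)))
bright=(hsv[...,1]>60)&(g>130); b=blob(bright,(410,195)); print('blocks',rect(onplane(b,.026,s)))
b=blob(wood,(340,40)); b=b; print('stamp',len(b),b.min(0),b.max(0))
Pz=P[...,2]; 
for nm,(u0,v0,u1,v1),zt in(('pad',(290,92,362,172),.014),('tray',(350,145,490,300),.026)):
    Q=P[v0:v1,u0:u1].reshape(-1,3); k=(Q[:,2]>zt-.007)&(Q[:,2]<zt+.01); print(nm,'cloud',rect(Q[k][:,:2]),np.median(Q[k][:,2]))
# crops
c1=cv2.resize(p[150:300,345:495,::-1],None,fx=3.8,fy=3.8,interpolation=cv2.INTER_CUBIC); cv2.imwrite('pics/c1.png',c1)
E
```

```text
table -0.00010207747743007367
pad 2916 (array([ 401.2, -207.9]), array([93.1, 71.1]), 73.1)
tray 12669 [354 159] [481 296]
(array([ 481.9, -370. ]), array([186.2, 145.3]), 87.4)
(array([ 480.9, -366.9]), array([183.6, 143.2]), 87.4)
blocks (array([ 483.1, -372.5]), array([172.6, 138.4]), 87.5)
stamp 1374 [319   2] [360  55]
pad cloud (array([ 398. , -207.1]), array([89.9, 63.9]), 84.7) 0.014332127531390154
tray cloud (array([ 483. , -357.1]), array([210.6, 145.6]), 87.5) 0.022609382994640104
```

View pics/c1.png

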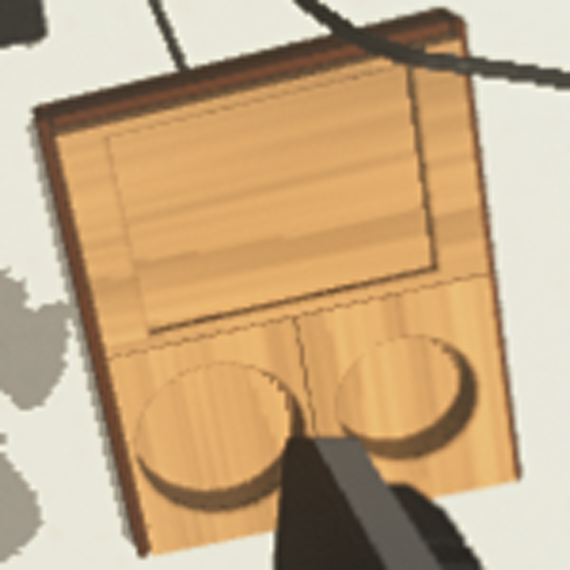

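Run:
```python
from h import *
f=np.load('w1.npz'); p,P=f['p'],f['P']; s=monitor.observe()
c=lambda L:np.array(L)/3.8+[345-.37,150-.37]
r=onplane(c([(107,138),(410,62),(437,268),(150,332)]),.026,s); print('recess',r.round(4).tolist(),'c',r.mean(0)); 
print('sides',np.linalg.norm(r-np.roll(r,-1,0),axis=1))
j=onplane(c([(108,357),(490,272),(297,318)]),.026,s); print('junction',j.round(4).tolist()); d=j[1]-j[0]; print('len',np.linalg.norm(d),'ang',np.degrees(np.arctan2(d[1],d[0])))
u=d/np.linalg.norm(d); n=np.array([u[1],-u[0]]); print('wide',j[2]-34*.001*u+.043*n,'narrow',j[2]+.034*u+.043*n,'padblk',j[2]-.043*n)
w=onplane(c([(133,430),(304,430)]),.026,s); print('wide dia row',w)
# floors
Q=P.reshape(-1,3)
for x,y in((.435,-.41),(.50,-.41)):
    k=(abs(Q[:,0]-x)<.04)&(abs(Q[:,1]-y)<.042)&(Q[:,2]<.018)&(Q[:,2]>.004)
    q=Q[k]; (cx,cy),rr=cv2.minEnclosingCircle((q[:,:2]*1000).astype(np.float32)); print('floor',len(q),cx,cy,rr,np.median(q[:,2]))
print('cable z',[P[v,u] .round(3).tolist() for u,v in((443,160),(452,163),(500,171),(412,136))])
# stamp
for nm,b in dict(stamp=(.40,.49,-.15,-.075),term=(.3,.4,-.34,-.255),hub=(.41,.5,-.2,-.13)).items():
    k=(Q[:,0]>b[0])&(Q[:,0]<b[1])&(Q[:,1]>b[2])&(Q[:,1]<b[3])&(Q[:,2]>.005)&(Q[:,2]<.1); q=Q[k]; zt=np.percentile(q[:,2],97)
    t=q[q[:,2]>zt-.006]; print(nm,zt,'top',rect(t[:,:2]))
    if nm=='stamp': t=q[(q[:,2]<.024)&(q[:,2]>.015)]; print(' foot',rect(t[:,:2]))
```

```text
recess [[0.4351, -0.2897], [0.5369, -0.293], [0.5333, -0.3688], [0.4322, -0.3642]] c [ 0.48436906 -0.32891358]
sides [0.10192602 0.07587797 0.10124316 0.07462977]
junction [[0.4155, -0.3696], [0.5506, -0.3755], [0.4831, -0.3738]]
len 0.13520446797930555 ang -2.514297164078486
wide [ 0.4472657  -0.41521855] narrow [ 0.51520023 -0.41820162] padblk [ 0.48500567 -0.33079287]
wide dia row [[ 0.41702587 -0.40088488]
 [ 0.47662953 -0.41856433]]
floor 1209 431.0374450683594 -412.4449768066406 46.17607116699219 0.00985173904735015
floor 1076 496.2061767578125 -419.5292663574219 42.7374267578125 0.009871575626234363
cable z [[0.506, -0.259, 0.099], [0.511, -0.261, 0.11], [0.551, -0.279, 0.12], [0.498, -0.244, 0.018]]
stamp 0.06684344180915656 top (array([ 444.1, -102.5]), array([24.9, 25.6]), 49.5)
 foot (array([ 444.3, -102.4]), array([34. , 45.8]), 6.9)
term 0.057912754417608736 top (array([ 345.7, -292.4]), array([39.4, 36.9]), 71.9)
hub 0.08030309536594481 top (array([ 496.1, -184.4]), array([30.9,  7.8]), 89.9)
```

```bash
cat >> h.py <<'E'
def plan(x,yaw,n=None):
    "turn first (units about tool), then travel (units, in turned frame)"
    s=monitor.observe(); A=R.from_euler('xyz',s['eef_rot']); B=R.from_euler('xyz',[np.pi,0,yaw])
    tw=(A.inv()*B).as_rotvec(degrees=True)/5; tr=B.inv().apply(np.array(x)-s['position'])/.04
    print('pos',s['position'].round(4),'q',s['joints'].round(2),'F',s['wrist_force'].round(1),'w',round(s['grip_width'],4),'t',round(s['time_s'],1))
    print('turn',tw.round(3),'travel',tr.round(3),'rows',int(np.ceil(abs(tr).max()/.75)))
E
python3 -c "
from h import *
plan([.398,-.207,.06],np.radians(84.7))
s=monitor.observe(); print(onplane([(359,73),(359+24,73),(359,97)],.0,s))"
```

```text
pos [ 0.3865 -0.2271  0.2747] q [ 0.02  0.53  0.77  1.8  -0.43  1.    0.66] F [-0.1  0.1  0.8] w 0.0857 t 3.5
turn [-0.062 -0.053 -2.304] travel [0.528 0.239 5.367] rows 8
[[ 0.45531342 -0.15306577]
 [ 0.48336619 -0.161642  ]
 [ 0.44819669 -0.18030203]]
```

apply_moves(
  travel=[
    [0,0,0],
    [0,0,0],
    [0,0,0],
    [0.26,0.12,0.7],
    [0.26,0.12,0.7],
  ],
  twist=[
    [-0.06,-0.05,-0.77],
    [0,0,-0.77],
    [0,0,-0.77],
    [0,0,0],
    [0,0,0],
  ],
)

```text
time_s: 3.95
position: [0.3987, -0.2066, 0.2197]
eef_rot: [3.137, 0.001, 1.48]
wrist_force: [1.9, 0.9, -1.5]
grip_width: 0.0856
grasp_force: 0.0
```

apply_moves(
  travel=[
    [0,0,0.7],
    [0,0,0.7],
    [0,0,0.7],
    [0,0,0.7],
    [0,0,0.3],
  ],
  twist=[
    [0,0,0],
    [0,0,0],
    [0,0,0],
    [0,0,0],
    [0,0,0],
  ],
)

```text
time_s: 4.37
position: [0.3977, -0.206, 0.0933]
eef_rot: [-3.141, -0.0, 1.481]
wrist_force: [-0.1, -0.1, 0.6]
grip_width: 0.0853
grasp_force: 0.0
```

apply_moves(
  travel=[
    [0,0,0],
    [0,0,0],
  ],
  twist=[
    [0,0,0],
    [0,0,0],
  ],
)

```text
time_s: 4.53
position: [0.3985, -0.2068, 0.0958]
eef_rot: [3.141, 0.0, 1.48]
wrist_force: [0.5, -0.4, 0.6]
grip_width: 0.0852
grasp_force: 0.0
```

```bash
python3 -c "
from h import *
s,p,P=snap('w2'); plan([.398,-.207,.002],np.radians(84.7))
k=(P[...,2]>.009)&(P[...,2]<.02)&(P[...,0]>.35)&(P[...,0]<.445)&(P[...,1]>-.265)&(P[...,1]<-.15); print(k.sum(),rect(P[k][:,:2]))
"
```

```text
4.53 [ 0.3985 -0.2068  0.0958] [3.1407 0.     1.4802] [ 0.18  0.76  0.41  2.06 -0.69  0.45  1.03] [ 0.5 -0.4  0.6]
pos [ 0.3989 -0.207   0.0962] q [ 0.18  0.76  0.41  2.06 -0.69  0.45  1.03] F [ 0.6 -0.3 -0.2] w 0.0854 t 4.6
turn [0.022 0.005 0.023] travel [-1.000e-03 -2.100e-02  2.355e+00] rows 4
8860 (array([ 397.9, -206.5]), array([89.3, 64.1]), 84.8)
```

View pics/w2.png

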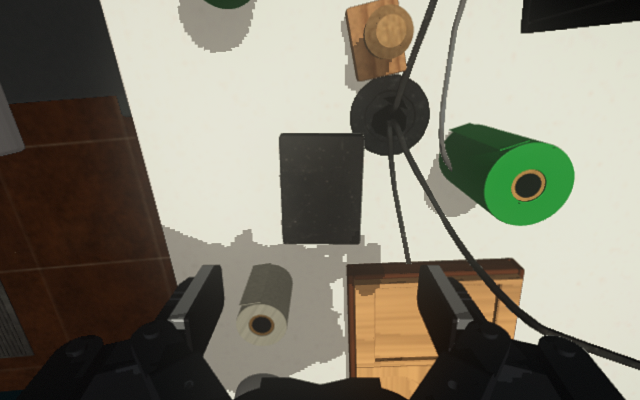

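apply_moves(
  travel=[
    [0,-0.02,0.65],
    [0,0,0.65],
    [0,0,0.6],
    [0,0,0.3],
    [0,0,0.15],
  ],
  twist=[
    [0,0,0],
    [0,0,0],
    [0,0,0],
    [0,0,0],
    [0,0,0],
  ],
)

```text
time_s: 5.0
position: [0.3981, -0.2071, 0.0008]
eef_rot: [3.14, 0.0, 1.48]
wrist_force: [-0.3, -0.6, 0.9]
grip_width: 0.0856
grasp_force: 0.0
```

apply_moves(
  travel=[
    [0,0,0],
    [0,0,0],
  ],
  twist=[
    [0,0,0],
    [0,0,0],
  ],
)

```text
time_s: 5.17
position: [0.3983, -0.2073, 0.002]
eef_rot: [3.14, 0.001, 1.48]
wrist_force: [0.4, -0.0, 0.6]
grip_width: 0.0854
grasp_force: 0.0
```

```bash
python3 -c "
from h import *
plan([.398,-.207,.002],np.radians(84.7))"
```

```text
pos [ 0.3983 -0.2073  0.002 ] q [ 0.33  0.93  0.14  2.11 -0.83  0.15  1.14] F [ 0.4 -0.   0.6] w 0.0854 t 5.2
turn [0.022 0.007 0.021] travel [ 0.006 -0.009  0.001] rows 1
```

apply_moves(
  travel=[
    [0,0,0],
    [0,0,0],
    [0,0,0],
    [0,0,0],
    [0,0,0],
  ],
  twist=[
    [0,0,0],
    [0,0,0],
    [0,0,0],
    [0,0,0],
    [0,0,0],
  ],
  fingers=-1,
)

```text
time_s: 5.58
position: [0.3979, -0.2071, 0.0012]
eef_rot: [3.141, 0.0, 1.48]
wrist_force: [-0.0, 0.2, 0.1]
grip_width: 0.0254
grasp_force: 0.0
```

apply_moves(
  travel=[
    [0,0,-0.3],
    [0,0,-0.6],
    [0,0,-0.7],
    [0,0,-0.7],
    [0,0,-0.7],
  ],
  twist=[
    [0,0,0],
    [0,0,0],
    [0,0,0],
    [0,0,0],
    [0,0,0],
  ],
)

```text
time_s: 6.0
position: [0.3973, -0.207, 0.1224]
eef_rot: [3.141, -0.0, 1.479]
wrist_force: [0.4, -0.0, -0.6]
grip_width: -0.0001
grasp_force: 0.0
```

apply_moves(
  travel=[
    [0,0,-0.5],
    [0,0,0],
    [0,0,0],
  ],
  twist=[
    [0,0,0],
    [0,0,0],
    [0,0,0],
  ],
)

```text
time_s: 6.25
position: [0.3982, -0.207, 0.1416]
eef_rot: [3.139, 0.0, 1.48]
wrist_force: [-0.9, -0.1, -0.3]
grip_width: 0.0002
grasp_force: 0.0
```

```bash
python3 -c "
from h import *
s,p,P=snap('w3'); plan([.4845,-.3295,.15],np.radians(177.5))
A=R.from_euler('xyz',s['eef_rot']); q=A.inv().apply(P.reshape(-1,3)-s['position']).reshape(P.shape)
k=(abs(q[...,0])<.06)&(abs(q[...,1])<.03)&(q[...,2]>-.03)&(q[...,2]<.03); print(k.sum(),rect(q[k][:,:2]),np.percentile(q[k][:,2],[5,50,95]))
"
```

```text
6.25 [ 0.3982 -0.207   0.1416] [3.1393e+00 4.0000e-04 1.4805e+00] [ 0.11  0.69  0.53  2.02 -0.62  0.59  0.98] [-0.9 -0.1 -0.3]
pos [ 0.3978 -0.2068  0.1409] q [ 0.11  0.7   0.53  2.02 -0.62  0.59  0.98] F [ 0.1  0.8 -0.3] w 0.0001 t 6.3
turn [ 9.0000e-03  8.0000e-03 -1.8538e+01] travel [-2.299 -2.969 -0.228] rows 4Traceback (most recent call last):
  File "<string>", line 5, in <module>
    k=(abs(q[...,0])<.06)&(abs(q[...,1])<.03)&(q[...,2]>-.03)&(q[...,2]<.03); print(k.sum(),rect(q[k][:,:2]),np.percentile(q[k][:,2],[5,50,95]))
                                                                                                             ~~~~~~~~~~~~~^^^^^^^^^^^^^^^^^^^^^
    return _quantile_unchecked(
        a, q, axis, out, overwrite_input, method, keepdims, weights)
    return _ureduce(a,
                    func=_quantile_ureduce_func,
    ...<5 lines>...
                    overwrite_input=overwrite_input,
                    method=method)
    r = func(a, **kwargs)
    result = _quantile(arr,
                       quantiles=q,
    ...<2 lines>...
                       out=out,
                       weights=wgt)
    slices_having_nans = np.isnan(arr[-1, ...])
                                  ~~~^^^^^^^^^
IndexError: index -1 is out of bounds for axis 0 with size 0
```

View pics/w3.png

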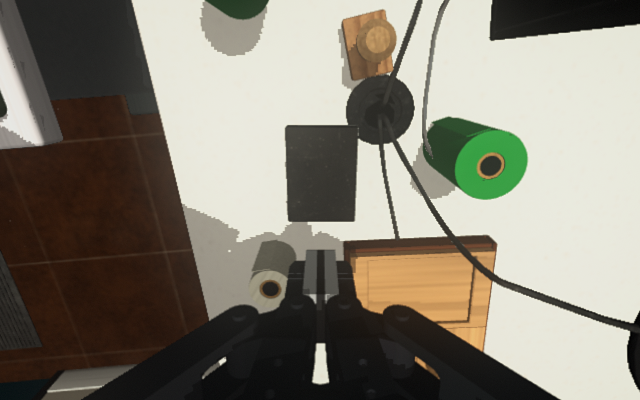

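Run:
```python
from h import *
cm=eyes.camera_model('wrist'); T=np.linalg.inv(cm['tool_from_camera'])
for dz in (0,-.019,.014,.127,.14):
    c=T[:3,:3]@np.array([0,0,dz])+T[:3,3]; print(dz,c.round(4),cm['fx']*c[0]/c[2]+cm['cx'],cm['fy']*c[1]/c[2]+cm['cy'])
f=np.load('w3.npz')['P']; s=monitor.observe()
A=R.from_euler('xyz',s['eef_rot']); q=A.inv().apply(f.reshape(-1,3)-s['position']).reshape(f.shape)
for v in range(235,310,6): print(v,q[v,320].round(4),q[v,312].round(4))
```

```text
0 [0.0017 0.0239 0.1898] 323.1772697591295 239.42603766646758
-0.019 [0.0017 0.0301 0.1719] 323.5043796344998 256.2883884167934
0.014 [0.0017 0.0193 0.203 ] 322.9732528808884 228.90906945817534
0.127 [ 0.0016 -0.0177  0.3098] 321.96432769599335 176.89947993025436
0.14 [ 0.0016 -0.022   0.3221] 321.89115706526064 173.12757044986776
235 [-0.0653 -0.0012  0.1411] [-0.0654 -0.0093  0.1412]
241 [-0.0722 -0.0012  0.1415] [-0.0718 -0.0094  0.1407]
247 [-0.079  -0.0012  0.1415] [-0.0789 -0.0094  0.1412]
253 [ 0.0113 -0.0014 -0.0372] [ 0.0112 -0.005  -0.0371]
259 [ 0.0112 -0.0014 -0.0424] [ 0.0108 -0.0049 -0.0416]
265 [ 0.0113 -0.0014 -0.0475] [ 0.0103 -0.0048 -0.0458]
271 [ 0.0114 -0.0014 -0.0523] [ 0.0112 -0.0047 -0.052 ]
277 [ 0.0107 -0.0014 -0.0555] [ 0.0109 -0.0046 -0.0559]
283 [ 0.0116 -0.0014 -0.061 ] [ 0.0115 -0.0045 -0.0609]
289 [ 0.0111 -0.0015 -0.0642] [ 0.0113 -0.0044 -0.0645]
295 [ 0.011  -0.0015 -0.0677] [ 0.0104 -0.0043 -0.0669]
301 [ 0.0088 -0.0015 -0.0682] [ 0.0125 -0.0042 -0.0733]
307 [ 0.0063 -0.0015 -0.0682] [ 0.0123 -0.0041 -0.0762]
```

Run:
```python
from h import *
f=np.load('w2.npz')['P']
A=R.from_euler('xyz',[3.1407,0,1.4802]); q=A.inv().apply(f.reshape(-1,3)-np.array([.3989,-.207,.0962])).reshape(f.shape)
m=(q[...,2]<-.0)&(q[...,2]>-.12)&(abs(q[...,1])<.07)&(abs(q[...,0])<.03)
print('open: max z',np.percentile(q[m][:,2],[90,99,99.9]), 'y',q[m][:,1].min(),q[m][:,1].max())
t=q[m&(q[...,2]>-.06)]; 
for sgn in(-1,1):
    a=t[t[:,1]*sgn>0]; print(sgn,len(a),a[:,1].min(),a[:,1].max(),a[:,2].max(),a[:,0].min(),a[:,0].max())
f=np.load('w3.npz')['P']
A=R.from_euler('xyz',[3.1393,0,1.4805]); q=A.inv().apply(f.reshape(-1,3)-np.array([.3980,-.207,.1412])).reshape(f.shape)
m=(q[...,2]<.03)&(q[...,2]>-.12)&(abs(q[...,1])<.03)&(abs(q[...,0])<.03)
print('shut: max z',np.percentile(q[m][:,2],[90,99,99.9]))
```

```text
open: max z [-0.06321565 -0.04623181 -0.04223639] y -0.06999623353933454 0.069995051351045
-1 1203 -0.058956438421201976 -0.04433638891797884 -0.04109468455876657 -0.01115713996705813 0.012433924768656368
1 1223 0.040016894582703105 0.054588168684248616 -0.04098058817975105 -0.01128015611083157 0.012122522723726034
shut: max z [-0.06047855 -0.03804836 -0.03396547]
```

apply_moves(
  travel=[
    [0,0,0.6],
    [0,0,0.7],
    [0,0,0.7],
    [0,0,0.7],
    [0,0,0.5],
  ],
  twist=[
    [0.02,0,0],
    [0,0,0],
    [0,0,0],
    [0,0,0],
    [0,0,0],
  ],
  fingers=1,
)

```text
time_s: 6.72
position: [0.3964, -0.2066, 0.0103]
eef_rot: [-3.138, -0.001, 1.479]
wrist_force: [-0.9, -0.4, -0.7]
grip_width: 0.0603
grasp_force: 0.0
```

apply_moves(
  travel=[
    [0,0,0.3],
    [0,0,0.3],
    [0,0,0],
    [0,0,0],
  ],
  twist=[
    [0,0,0],
    [0,0,0],
    [0,0,0],
    [0,0,0],
  ],
)

```text
time_s: 7.05
position: [0.3968, -0.207, -0.0116]
eef_rot: [-3.139, -0.001, 1.479]
wrist_force: [-0.2, -0.0, 0.6]
grip_width: 0.0853
grasp_force: 0.0
```

```bash
python3 -c "
from h import *
s,p,P=snap('w4');plan([.3985,-.207,-.031],np.radians(84.7))
A=R.from_euler('xyz',s['eef_rot']); q=A.inv().apply(P.reshape(-1,3)-s['position']).reshape(P.shape)
k=(q[...,2]<-.02)&(q[...,2]>-.06)&(abs(q[...,1])<.07)&(abs(q[...,0])<.03); t=q[k]
for sg in(-1,1):
    a=t[t[:,1]*sg>0]; print(np.percentile(a[:,2],[90,99,100]),abs(a[:,1]).min())"
```

```text
7.05 [ 0.3968 -0.207  -0.0116] [-3.1387e+00 -9.0000e-04  1.4789e+00] [ 0.35  0.96  0.11  2.11 -0.87  0.12  1.18] [-0.2 -0.   0.6]
pos [ 0.3972 -0.2071 -0.011 ] q [ 0.35  0.96  0.11  2.11 -0.87  0.12  1.18] F [-0.2 -0.2  0.2] w 0.0857 t 7.1
turn [-0.022 -0.004  0.011] travel [0.006 0.032 0.499] rows 1
[-0.02515178 -0.02450415 -0.02320416] 0.00024897682446868764
[-0.02525953 -0.02449873 -0.0200075 ] 7.640744894277869e-05
```

View pics/w4.png

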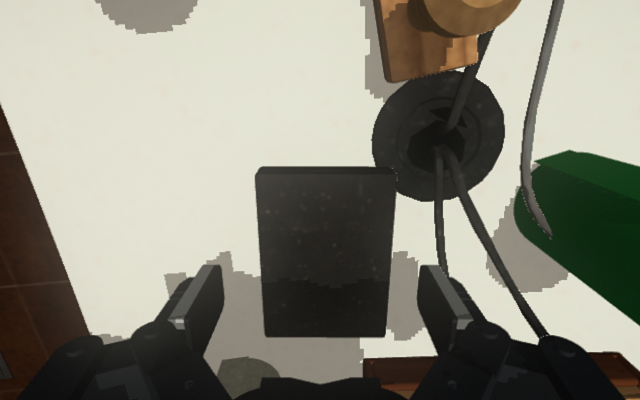

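apply_moves(
  travel=[
    [0,0.03,0.25],
    [0,0,0.15],
    [0,0,0.1],
    [0,0,0],
    [0,0,0],
  ],
  twist=[
    [0,0,0],
    [0,0,0],
    [0,0,0],
    [0,0,0],
    [0,0,0],
  ],
)

```text
time_s: 7.52
position: [0.3987, -0.2072, -0.0309]
eef_rot: [-3.14, -0.0, 1.48]
wrist_force: [0.1, 0.2, -0.3]
grip_width: 0.0855
grasp_force: 0.0
```

```bash
python3 -c "
from h import *
s,p,P=snap('w5');plan([.3985,-.207,-.031],np.radians(84.7))
k=(P[...,2]>.009)&(P[...,2]<.019)&(P[...,0]>.35)&(P[...,0]<.445)&(P[...,1]>-.265)&(P[...,1]<-.15)&(p.max(2)<75); print(k.sum(),rect(P[k][:,:2]),'table',np.median(P[150:200,100:200][...,2]))
m=(abs(P[...,1]+.207)<.03)&(abs(abs(P[...,0]-.398)-.05)<.012)&(P[...,2]>.002)
print('tip low z',np.percentile(P[m][:,2],[.5,2,10]))"
```

```text
7.52 [ 0.3987 -0.2072 -0.0309] [-3.1404e+00 -1.0000e-04  1.4797e+00] [ 0.38  1.    0.06  2.11 -0.88  0.06  1.2 ] [ 0.1  0.2 -0.3]
pos [ 0.3988 -0.2072 -0.0307] q [ 0.38  1.    0.06  2.11 -0.88  0.06  1.2 ] F [-0.3  0.9 -0.3] w 0.0853 t 7.6
turn [-0.012  0.001  0.016] travel [ 0.005 -0.007  0.007] rows 1
27370 (array([ 397.4, -206.8]), array([90.7, 88.6]), 85.0) table -0.00017294117119474178
tip low z [0.00235868 0.00376675 0.01955134]
```

apply_moves(
  travel=[
    [0,0,0],
    [0,0,0],
    [0,0,0],
    [0,0,0],
    [0,0,0],
  ],
  twist=[
    [0,0,0],
    [0,0,0],
    [0,0,0],
    [0,0,0],
    [0,0,0],
  ],
  fingers=-1,
)

```text
time_s: 7.98
position: [0.3989, -0.2072, -0.0304]
eef_rot: [-3.141, 0.0, 1.48]
wrist_force: [-2.2, 0.3, 15.3]
grip_width: 0.0623
grasp_force: 62.3
```

```bash
python3 -c "
from h import *
s,p,P=snap('w6');plan([.3985,-.207,-.031],np.radians(84.7))
"
```

```text
7.98 [ 0.3989 -0.2072 -0.0304] [-3.1411e+00  2.0000e-04  1.4798e+00] [ 0.38  1.    0.06  2.11 -0.88  0.06  1.2 ] [-2.2  0.3 15.3]
pos [ 0.3989 -0.2072 -0.0304] q [ 0.38  1.    0.06  2.11 -0.88  0.06  1.2 ] F [-1.6  0.9 14. ] w 0.0623 t 8.0
turn [-0.005  0.002  0.016] travel [ 0.005 -0.01   0.014] rows 1
```

apply_moves(
  travel=[
    [0,0,0],
    [0,0,0],
    [0,0,0],
    [0,0,-0.12],
    [0,0,0],
  ],
  twist=[
    [0,0,0],
    [0,0,0],
    [0,0,0],
    [0,0,0],
    [0,0,0],
  ],
  fingers=1,
)

```text
time_s: 8.45
position: [0.3989, -0.2072, -0.0256]
eef_rot: [-3.141, 0.0, 1.48]
wrist_force: [-1.0, 0.9, 0.2]
grip_width: 0.0854
grasp_force: 0.0
```

apply_moves(
  travel=[
    [0,0,0],
    [0,0,0],
    [0,0,0],
    [0,0,0],
    [0,0,0],
  ],
  twist=[
    [0,0,0],
    [0,0,0],
    [0,0,0],
    [0,0,0],
    [0,0,0],
  ],
  fingers=-1,
)

```text
time_s: 8.87
position: [0.3989, -0.2072, -0.0257]
eef_rot: [-3.141, 0.0, 1.48]
wrist_force: [-1.5, 0.5, 18.8]
grip_width: 0.0617
grasp_force: 60.8
```

```bash
python3 -c "
from h import *
plan([.3985,-.207,-.026],np.radians(84.7))
f=np.load('w6.npz');P=f['P']; v=f['p']
A=R.from_euler('xyz',[-3.1411,0,1.4798]); q=A.inv().apply(P.reshape(-1,3)-np.array([.3989,-.2072,-.0304])).reshape(P.shape)
# front faces of fingers: x~.011
m=(abs(q[...,0]-.0115)<.0015)&(abs(abs(q[...,1])-.039)<.008)&(q[...,2]<-.0)
print('tip in tool z at 62mm',np.percentile(q[m][:,2],[50,95,99,100]), 'world pad top',np.median(P[200:230,310:330][...,2]))
"
```

```text
pos [ 0.3989 -0.2072 -0.0257] q [ 0.37  0.99  0.07  2.11 -0.88  0.08  1.2 ] F [-1.5  0.5 18.8] w 0.0617 t 8.9
turn [-0.006  0.     0.016] travel [ 0.004 -0.01   0.006] rows 1
tip in tool z at 62mm [-0.07857727 -0.03064976 -0.02965602 -0.02849814] world pad top 0.014342138364458162
```

apply_moves(
  travel=[
    [0,0,-0.2],
    [0,0,-0.5],
    [0,0,-0.6],
    [0,0,-0.6],
    [0,0,-0.6],
  ],
  twist=[
    [0,0,0],
    [0,0,0],
    [0,0,0],
    [0,0,0],
    [0,0,0],
  ],
)

```text
time_s: 9.28
position: [0.3986, -0.207, 0.0749]
eef_rot: [-3.14, -0.0, 1.479]
wrist_force: [0.5, -0.1, -0.7]
grip_width: 0.0615
grasp_force: 66.3
```

apply_moves(
  travel=[
    [0,0,-0.6],
    [0,0,-0.6],
    [0,0,-0.3],
    [0,0,0],
    [0,0,0],
  ],
  twist=[
    [0,0,0],
    [0,0,0],
    [0,0,-0.5],
    [0,0,-0.9],
    [0,0,-0.9],
  ],
)

```text
time_s: 9.7
position: [0.3993, -0.207, 0.1343]
eef_rot: [-3.141, 0.0, 1.685]
wrist_force: [0.3, 0.6, -0.9]
grip_width: 0.0616
grasp_force: 66.3
```

apply_moves(
  travel=[
    [0,0,0],
    [0,0,0],
    [0,0,0],
    [0,0,0],
    [0,0,0],
  ],
  twist=[
    [0,0,-0.9],
    [0,0,-0.9],
    [0,0,-0.9],
    [0,0,-0.9],
    [0,0,-0.9],
  ],
)

```text
time_s: 10.12
position: [0.3989, -0.2072, 0.1337]
eef_rot: [-3.141, -0.001, 2.077]
wrist_force: [-0.3, -0.1, -0.7]
grip_width: 0.0616
grasp_force: 66.3
```

apply_moves(
  travel=[
    [0,0,0],
    [0,0,0],
    [0,0,0],
    [0,0,0],
    [0,0,0],
  ],
  twist=[
    [0,0,-0.9],
    [0,0,-0.9],
    [0,0,-0.9],
    [0,0,-0.9],
    [0,0,-0.9],
  ],
)

```text
time_s: 10.53
position: [0.3989, -0.2071, 0.1337]
eef_rot: [-3.141, -0.001, 2.47]
wrist_force: [0.2, 0.8, -0.4]
grip_width: 0.0622
grasp_force: 66.3
```

```bash
python3 -c "
from h import *
plan([.486,-.33,.12],np.radians(177.5)); print(monitor.observe()['grasp_force'])"
```

```text
pos [ 0.3989 -0.2071  0.1337] q [ 0.26  0.66  0.25  2.02 -0.33  0.5   1.65] F [ 0.2  0.8 -0.4] w 0.0622 t 10.5
turn [-3.000e-03 -1.400e-02 -7.198e+00] travel [-2.31  -2.973  0.342] rows 4
66.33291766047478
```

apply_moves(
  travel=[
    [0,0,0],
    [0,0,0],
    [0,0,0],
    [0,0,0],
    [0,0,0],
  ],
  twist=[
    [0,0,-0.9],
    [0,0,-0.9],
    [0,0,-0.9],
    [0,0,-0.9],
    [0,0,-0.9],
  ],
)

```text
time_s: 10.95
position: [0.3989, -0.2072, 0.1337]
eef_rot: [-3.141, -0.001, 2.862]
wrist_force: [0.1, -0.5, -0.9]
grip_width: 0.0617
grasp_force: 66.3
```

apply_moves(
  travel=[
    [0,0,0],
    [0,0,0],
    [0,0,0],
    [-0.4,-0.5,0],
    [-0.4,-0.5,0],
  ],
  twist=[
    [0,0,-0.9],
    [0,0,-0.9],
    [0,0,-0.9],
    [0,0,0],
    [0,0,0],
  ],
)

```text
time_s: 11.37
position: [0.4293, -0.2488, 0.134]
eef_rot: [3.141, -0.001, 3.096]
wrist_force: [1.4, -0.2, -0.4]
grip_width: 0.0618
grasp_force: 66.3
```

apply_moves(
  travel=[
    [-0.5,-0.65,0],
    [-0.5,-0.65,0],
    [-0.5,-0.65,0.3],
    [0,0,0],
    [0,0,0],
  ],
  twist=[
    [0,0,0],
    [0,0,0],
    [0,0,0],
    [0,0,0],
    [0,0,0],
  ],
)

```text
time_s: 11.78
position: [0.4848, -0.33, 0.1205]
eef_rot: [3.141, -0.003, 3.093]
wrist_force: [-1.2, 1.1, 0.0]
grip_width: 0.062
grasp_force: 66.3
```

```bash
python3 -c "
from h import *
snap('w7'); plan([.486,-.33,.12],np.radians(177.5))"
```

```text
11.78 [ 0.4848 -0.33    0.1205] [ 3.1409e+00 -2.5000e-03  3.0931e+00] [ 0.51  0.83  0.07  1.54 -0.08  0.78  2.13] [-1.2  1.1  0. ]
pos [ 0.4848 -0.3292  0.1211] q [ 0.51  0.83  0.07  1.54 -0.08  0.78  2.13] F [-1.2 -0.3 -0.5] w 0.0614 t 11.8
turn [ 0.009 -0.025 -0.047] travel [-0.032 -0.019  0.027] rows 1
```

View pics/w7.png

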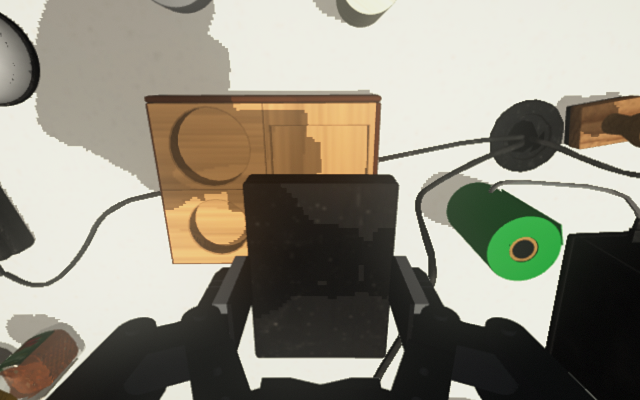

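Run:
```python
from h import *
f=np.load('w7.npz'); p,P=f['p'],f['P']; s=monitor.observe()
A=R.from_euler('xyz',s['eef_rot']); q=A.inv().apply(P.reshape(-1,3)-s['position']).reshape(P.shape)
m=(abs(q[...,2]+.0397)<.005)&(abs(q[...,0])<.07)&(abs(q[...,1])<.034); t=q[m]; print('pad tool',len(t),rect(t[:,:2]),np.median(t[:,2]))
t0=t[(abs(t[:,1])<.025)]; print('x range',np.percentile(t0[:,0],[.1,99.9]))
t1=t[(t[:,0]>.025)]; print('y range at front',np.percentile(t1[:,1],[.1,99.9]))
a=np.polyfit(t0[:,0],t0[:,2],1),np.polyfit(t0[:,1],t0[:,2],1); print('tilt deg',np.degrees(a[0][0]),np.degrees(a[1][0]))
c=onplane([(270,125),(368,125),(375,176)],.026,s); print('corners',c, np.degrees(np.arctan2(*(c[1]-c[0])[::-1])))
# relative: recess centre from near corners
u=(c[1]-c[0])/np.linalg.norm(c[1]-c[0]); n=np.array([u[1],-u[0]]); n=n*np.sign(n[0]); print(np.linalg.norm(c[1]-c[0]),'centre',c[:2].mean(0)+.051*n)
cv2.imwrite('pics/c2.png',cv2.resize(p[85:275,140:400,::-1],None,fx=3,fy=3,interpolation=cv2.INTER_CUBIC))
```

```text
pad tool 25600 (array([ 1.6, -0.1]), array([90.6, 67.9]), 0.1) -0.039223453223888136
x range [-0.04259453  0.04666775]
y range at front [-0.03225228  0.03139449]
tilt deg 0.06390239163058843 -0.06675081911825782
corners [[ 0.43094669 -0.3649298 ]
 [ 0.43459583 -0.28962691]
 [ 0.4755741  -0.28405102]] 87.22564402831412
0.07539126315142355 centre [ 0.48371148 -0.32974689]
```

View pics/c2.png

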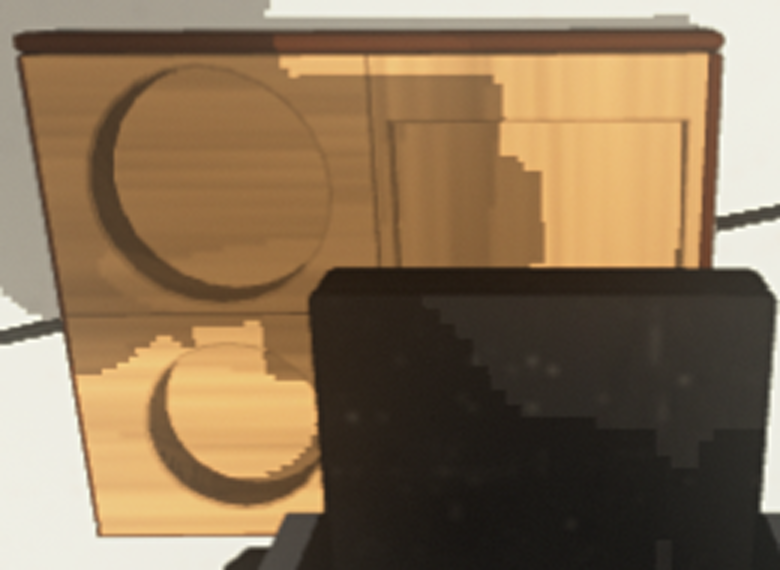

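apply_moves(
  travel=[
    [-0.03,0,0.4],
    [0,0,0.6],
    [0,0,0.6],
    [0,0,0.6],
    [0,0,0.4],
  ],
  twist=[
    [0.01,-0.03,-0.04],
    [0,0,0],
    [0,0,0],
    [0,0,0],
    [0,0,0],
  ],
)

```text
time_s: 12.25
position: [0.4859, -0.3282, 0.0162]
eef_rot: [3.141, 0.0, 3.099]
wrist_force: [0.5, -0.1, -1.1]
grip_width: 0.0618
grasp_force: 66.3
```

apply_moves(
  travel=[
    [0,0,0.2],
    [0,0,0.1],
    [0,0,0],
    [0,0,0],
  ],
  twist=[
    [0,0,0],
    [0,0,0],
    [0,0,0],
    [0,0,0],
  ],
)

```text
time_s: 12.58
position: [0.4869, -0.3296, 0.0067]
eef_rot: [-3.14, 0.002, 3.098]
wrist_force: [0.8, -0.3, -1.3]
grip_width: 0.0618
grasp_force: 66.3
```

```bash
python3 -c "
from h import *
plan([.486,-.3295,-.0035],np.radians(177.3))"
```

```text
pos [ 0.4869 -0.3296  0.0067] q [ 0.52  1.    0.05  1.61 -0.09  0.53  2.14] F [ 0.8 -0.3 -1.3] w 0.0618 t 12.6
turn [-0.015  0.028  0.038] travel [0.023 0.002 0.254] rows 1
```

apply_moves(
  travel=[
    [0.02,0,0.1],
    [0,0,0.1],
    [0,0,0.05],
    [0,0,0],
    [0,0,0],
  ],
  twist=[
    [-0.01,0.03,0.04],
    [0,0,0],
    [0,0,0],
    [0,0,0],
    [0,0,0],
  ],
)

```text
time_s: 13.0
position: [0.4858, -0.3296, -0.0044]
eef_rot: [-3.142, -0.001, 3.094]
wrist_force: [-0.3, 0.0, -0.8]
grip_width: 0.0618
grasp_force: 66.3
```

```bash
python3 -c "
from h import *
plan([.486,-.3295,-.004],np.radians(177.3))"
```

```text
pos [ 0.4858 -0.3296 -0.0044] q [ 0.52  1.02  0.05  1.61 -0.09  0.52  2.14] F [-0.3  0.  -0.8] w 0.0618 t 13.0
turn [-0.    -0.012 -0.003] travel [-0.005  0.002 -0.009] rows 1
```

apply_moves(
  travel=[
    [0,0,0],
    [0,0,0],
    [0,0,0],
    [0,0,0],
    [0,0,0],
  ],
  twist=[
    [0,0,0],
    [0,0,0],
    [0,0,0],
    [0,0,0],
    [0,0,0],
  ],
  fingers=1,
)

```text
time_s: 13.42
position: [0.4858, -0.3296, -0.0043]
eef_rot: [-3.142, -0.001, 3.094]
wrist_force: [-0.3, 0.3, 0.4]
grip_width: 0.0855
grasp_force: 0.0
```

apply_moves(
  travel=[
    [0,0,-0.3],
    [0,0,-0.7],
    [0,0,-0.7],
    [0,0,-0.7],
    [0.2,0,-0.7],
  ],
  twist=[
    [0,0,0],
    [0,0,0],
    [0,0,0],
    [0,0,0],
    [0,0,0],
  ],
)

```text
time_s: 13.83
position: [0.4787, -0.3288, 0.1219]
eef_rot: [-3.141, 0.0, 3.095]
wrist_force: [0.1, 0.5, 0.6]
grip_width: 0.0852
grasp_force: 0.0
```

apply_moves(
  travel=[
    [0.5,0.7,-0.7],
    [0.5,0.7,-0.3],
    [0.3,0.7,0],
    [0,0,0],
    [0,0,0],
  ],
  twist=[
    [0,0,0],
    [0,0,0],
    [0,0,0],
    [0,0,0],
    [0,0,0],
  ],
)

```text
time_s: 14.25
position: [0.4313, -0.2437, 0.1593]
eef_rot: [-3.141, 0.0, 3.096]
wrist_force: [0.6, -2.2, -0.6]
grip_width: 0.0853
grasp_force: 0.0
```

Run:
```python
from h import *
s,p,P=snap('w8'); Q=P.reshape(-1,3); C=p.reshape(-1,3)
def box(x0,x1,y0,y1,z0,z1): return (Q[:,0]>x0)&(Q[:,0]<x1)&(Q[:,1]>y0)&(Q[:,1]<y1)&(Q[:,2]>z0)&(Q[:,2]<z1)
k=box(.42,.55,-.38,-.28,.03,.042)&(C.max(1)<90); t=Q[k]; print('pad',k.sum(),rect(t[:,:2]),np.median(t[:,2]),[np.degrees(np.polyfit(t[:,i],t[:,2],1)[0]) for i in(0,1)])
k=box(.40,.49,-.15,-.07,.015,.024); print('foot',rect(Q[k][:,:2]))
k=box(.40,.49,-.15,-.07,.058,.075); print('top',rect(Q[k][:,:2]),Q[k][:,2].max())
k=box(.43,.52,-.05,.04,.074,.09); print('printer',rect(Q[k][:,:2])) if k.any() else 0
```

```text
14.25 [ 0.4313 -0.2437  0.1593] [-3.1414e+00  2.0000e-04  3.0957e+00] [ 0.4   0.66  0.09  1.83 -0.09  0.66  2.06] [ 0.6 -2.2 -0.6]
pad 5578 (array([ 483.7, -328.5]), array([63.7, 89.9]), 87.2) 0.03534221957265421 [np.float64(0.1458801990073336), np.float64(-0.1797612430417858)]
foot (array([ 444.1, -102.7]), array([34.1, 46.7]), 6.4)
top (array([ 443.9, -103.1]), array([26.1, 26.9]), 1.3) 0.06815761133306113
printer (array([461.9, -10.2]), array([50.5, 31.7]), 9.2)
```

View pics/w8.png

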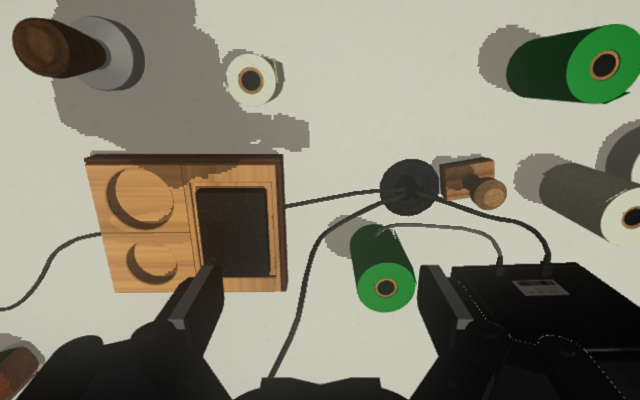

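Run:
```python
from h import *
Q=np.load('w8.npz')['P'].reshape(-1,3)
print('z max grid (rows x .38.., cols y -.20..-.02), 2cm')
for x in np.arange(.38,.56,.02):
    r=[]
    for y in np.arange(-.20,-.0,.02):
        k=(Q[:,0]>=x)&(Q[:,0]<x+.02)&(Q[:,1]>=y)&(Q[:,1]<y+.02)&(Q[:,2]<.3); r.append('%4d'%(1000*np.percentile(Q[k,2],98)) if k.sum()>3 else '  --')
    print('%.2f'%x,*r)
plan([.4445,-.1025,.10],np.radians(177.4))
```

```text
z max grid (rows x .38.., cols y -.20..-.02), 2cm
0.38    1    1    1    1    1    1    1    1    1    1
0.40  266  267    1    1    1    1    1    1    1    1
0.42  265  267    4   20   66   65    1    1    1   80
0.44    8   11   10   20   67   67    1    1   80   81
0.46    9   10    9   19   20    6    0    1   80   81
0.48   80   80    7    6    6    7    6   11   17   80
0.50   80   80    1    1    4   11   25    1   32    1
0.52   80   80    1    1    1    1   30    1   34    1
0.54   80   --    1    1   94  116  111  147  147  123
0.56   --   --    0   --   --   --   --  149  148   --
pos [ 0.4314 -0.2447  0.1589] q [ 0.4   0.66  0.09  1.83 -0.09  0.66  2.06] F [ 0.2 -0.6 -0.5] w 0.0852 t 14.3
turn [-0.007 -0.    -0.018] travel [-0.165  3.566  1.472] rows 5
```

apply_moves(
  travel=[
    [-0.03,0.7,0],
    [-0.03,0.7,0.2],
    [-0.03,0.7,0.4],
    [-0.04,0.7,0.4],
    [-0.03,0.75,0.45],
  ],
  twist=[
    [0,0,0],
    [0,0,0],
    [0,0,0],
    [0,0,0],
    [0,0,0],
  ],
)

```text
time_s: 14.72
position: [0.4448, -0.103, 0.0997]
eef_rot: [-3.141, 0.0, 3.092]
wrist_force: [1.0, -0.3, -0.9]
grip_width: 0.0856
grasp_force: 0.0
```

apply_moves(
  travel=[
    [0,0,0],
    [0,0,0],
    [0,0,0],
  ],
  twist=[
    [0,0,0],
    [0,0,0],
    [0,0,0],
  ],
)

```text
time_s: 14.97
position: [0.4445, -0.1042, 0.1002]
eef_rot: [-3.141, -0.001, 3.093]
wrist_force: [-0.8, 0.9, 0.0]
grip_width: 0.0855
grasp_force: 0.0
```

Run:
```python
from h import *
s,p,P=snap('w9'); Q=P.reshape(-1,3)
def box(x0,x1,y0,y1,z0,z1): return (Q[:,0]>x0)&(Q[:,0]<x1)&(Q[:,1]>y0)&(Q[:,1]<y1)&(Q[:,2]>z0)&(Q[:,2]<z1)
k=box(.41,.48,-.14,-.07,.058,.075); print('top',rect(Q[k][:,:2]),Q[k][:,2].max())
k=box(.40,.49,-.15,-.07,.015,.024); print('foot',rect(Q[k][:,:2]))
plan([.4445,-.1015,.002],np.radians(177.4))
```

```text
14.97 [ 0.4445 -0.1042  0.1002] [-3.1410e+00 -9.0000e-04  3.0933e+00] [ 0.11  0.72  0.09  2.02 -0.16  0.4   1.84] [-0.8  0.9  0. ]
top (array([ 443.8, -102.5]), array([26.2, 27.2]), 87.7) 0.06847717262656262
foot (array([ 443.6, -102.3]), array([33.9, 46. ]), 7.2)
pos [ 0.4445 -0.1044  0.1004] q [ 0.11  0.72  0.09  2.03 -0.16  0.4   1.84] F [-0.7  0.3  0.9] w 0.0857 t 15.0
turn [-0.007 -0.005 -0.042] travel [0.004 0.073 2.459] rows 4
```

apply_moves(
  travel=[
    [0,0.08,0.5],
    [0,0,0.6],
    [0,0,0.6],
    [0,0,0.5],
    [0,0,0.25],
  ],
  twist=[
    [0,0,0],
    [0,0,0],
    [0,0,0],
    [0,0,0],
    [0,0,0],
  ],
)

```text
time_s: 15.43
position: [0.4439, -0.101, 0.0005]
eef_rot: [-3.141, -0.002, 3.092]
wrist_force: [0.9, -0.2, 0.4]
grip_width: 0.0854
grasp_force: 0.0
```

apply_moves(
  travel=[
    [0,0,0],
    [0,0,0],
    [0,0,0],
  ],
  twist=[
    [0,0,0],
    [0,0,0],
    [0,0,0],
  ],
)

```text
time_s: 15.68
position: [0.4447, -0.1003, 0.0031]
eef_rot: [-3.141, 0.0, 3.094]
wrist_force: [0.3, -0.4, 0.0]
grip_width: 0.0852
grasp_force: 0.0
```

apply_moves(
  travel=[
    [0,0,0],
    [0,0,0],
    [0,0,0],
    [0,0,0],
    [0,0,0],
  ],
  twist=[
    [0,0,0],
    [0,0,0],
    [0,0,0],
    [0,0,0],
    [0,0,0],
  ],
  fingers=-1,
)

```text
time_s: 16.1
position: [0.4443, -0.0998, 0.0022]
eef_rot: [-3.142, -0.001, 3.094]
wrist_force: [0.3, 0.7, 2.3]
grip_width: 0.0257
grasp_force: 9.3
```

apply_moves(
  travel=[
    [0,0,0],
    [0,0,0],
    [0,0,0],
  ],
  twist=[
    [0,0,0],
    [0,0,0],
    [0,0,0],
  ],
)

```text
time_s: 16.35
position: [0.4444, -0.1, 0.0023]
eef_rot: [-3.141, -0.001, 3.094]
wrist_force: [-1.7, -0.7, 7.2]
grip_width: 0.024
grasp_force: 58.3
```

```bash
python3 -c "
from h import *
plan([.4445,-.1015,.12],np.radians(177.4))"
```

```text
pos [ 0.4444 -0.1     0.0023] q [ 0.13  0.92  0.03  2.08 -0.18  0.14  1.85] F [-1.7 -0.7  7.2] w 0.024 t 16.4
turn [-0.002 -0.006 -0.024] travel [-0.004 -0.038 -2.942] rows 4
```

apply_moves(
  travel=[
    [0,0,-0.3],
    [0,0,-0.6],
    [0,0,-0.7],
    [0,0,-0.7],
    [0,0,-0.7],
  ],
  twist=[
    [0,0,0],
    [0,0,0],
    [0,0,0],
    [0,0,0],
    [0,0,0],
  ],
)

```text
time_s: 16.77
position: [0.444, -0.0998, 0.1234]
eef_rot: [3.141, -0.001, 3.094]
wrist_force: [0.9, 0.1, -0.5]
grip_width: 0.024
grasp_force: 58.8
```

apply_moves(
  travel=[
    [0,-0.3,-0.3],
    [0,-0.3,0],
    [0,-0.3,0],
    [0,-0.3,0],
    [0,0,0],
  ],
  twist=[
    [0,0,0],
    [0,0,0.9],
    [0,0,0.9],
    [0,0,0.9],
    [0,0,0.9],
  ],
)

```text
time_s: 17.18
position: [0.4387, -0.1496, 0.1342]
eef_rot: [-3.14, -0.001, 2.774]
wrist_force: [-0.3, -0.0, -0.4]
grip_width: 0.0236
grasp_force: 58.9
```

apply_moves(
  travel=[
    [0,0,0],
    [0,0,0],
    [0,0,0],
    [0,0,0],
    [0,0,0],
  ],
  twist=[
    [0,0,0.9],
    [0,0,0.9],
    [0,0,0.9],
    [0,0,0.9],
    [0,0,0.9],
  ],
)

```text
time_s: 17.6
position: [0.4392, -0.1474, 0.134]
eef_rot: [-3.141, -0.001, 2.383]
wrist_force: [0.6, -0.8, -1.1]
grip_width: 0.0241
grasp_force: 58.9
```

apply_moves(
  travel=[
    [0,0,0],
    [0,0,0],
    [0,0,0],
    [0,0,0],
    [0,0,0],
  ],
  twist=[
    [0,0,0.9],
    [0,0,0.9],
    [0,0,0.9],
    [0,0,0.9],
    [0,0,0.9],
  ],
)

```text
time_s: 18.02
position: [0.4392, -0.1473, 0.134]
eef_rot: [-3.141, -0.001, 1.991]
wrist_force: [0.2, -0.5, -0.5]
grip_width: 0.0242
grasp_force: 58.9
```

apply_moves(
  travel=[
    [0,0,0],
    [0,0,0],
    [0,0,0],
    [0,0,0],
    [0,0,0],
  ],
  twist=[
    [0,0,0.9],
    [0,0,0.9],
    [0,0,0.9],
    [0,0,0.9],
    [0,0,0.9],
  ],
)

```text
time_s: 18.43
position: [0.4392, -0.1473, 0.134]
eef_rot: [-3.14, -0.0, 1.598]
wrist_force: [-0.8, 0.4, 0.4]
grip_width: 0.0239
grasp_force: 58.9
```

```bash
python3 -c "
from h import *
plan([.4845,-.3295,.13],np.radians(78.3))"
```

```text
pos [ 0.4392 -0.1473  0.134 ] q [-0.04  0.73  0.54  1.97 -0.63  0.61  0.95] F [-0.8  0.4  0.4] w 0.0239 t 18.4
turn [-1.300e-02 -2.000e-03  2.653e+00] travel [-4.23   2.032  0.101] rows 6
```

apply_moves(
  travel=[
    [0,0,0],
    [0,0,0],
    [0,0,0],
    [-0.7,0.3,0],
    [-0.7,0.35,0],
  ],
  twist=[
    [-0.01,0,0.88],
    [0,0,0.88],
    [0,0,0.88],
    [0,0,0],
    [0,0,0],
  ],
)

```text
time_s: 18.85
position: [0.4539, -0.207, 0.1341]
eef_rot: [-3.141, -0.001, 1.374]
wrist_force: [0.4, 0.7, -1.0]
grip_width: 0.0241
grasp_force: 58.9
```

apply_moves(
  travel=[
    [-0.7,0.35,0],
    [-0.7,0.35,0],
    [-0.7,0.35,0],
    [-0.7,0.35,0.1],
    [0,0,0],
  ],
  twist=[
    [0,0,0],
    [0,0,0],
    [0,0,0],
    [0,0,0],
    [0,0,0],
  ],
)

```text
time_s: 19.27
position: [0.4858, -0.3335, 0.1293]
eef_rot: [-3.141, 0.003, 1.368]
wrist_force: [-1.8, -0.1, -0.6]
grip_width: 0.0238
grasp_force: 59.0
```

apply_moves(
  travel=[
    [0,0,0],
    [0,0,0],
    [0,0,0],
  ],
  twist=[
    [0,0,0],
    [0,0,0],
    [0,0,0],
  ],
)

```text
time_s: 19.52
position: [0.4866, -0.3273, 0.1301]
eef_rot: [-3.141, -0.001, 1.372]
wrist_force: [-0.3, -0.1, -1.5]
grip_width: 0.024
grasp_force: 59.1
```

Run:
```python
from h import *
s,p,P=snap('w10'); Q=P.reshape(-1,3); C=p.reshape(-1,3)
A=R.from_euler('xyz',s['eef_rot']); q=A.inv().apply(Q-s['position'])
# foot top: stamp z=.02 ; stamp bottom was tool z=-.0023
h=np.histogram(q[(abs(q[:,0])<.05)&(abs(q[:,1])<.05)&(q[:,2]<.02),2],bins=np.arange(-.08,.02,.004)); print(list(zip((h[1][:-1]*1000).round().astype(int).tolist(),h[0].tolist())))
k=(abs(q[:,0])<.04)&(abs(q[:,1])<.04)&(q[:,2]>-.0275)&(q[:,2]<-.017); t=q[k]; print('foot tool',len(t),rect(t[:,:2]),[np.degrees(np.polyfit(t[:,i],t[:,2],1)[0]).round(2) for i in(0,1)])
k=(Q[:,0]>.42)&(Q[:,0]<.55)&(Q[:,1]>-.39)&(Q[:,1]<-.27)&(Q[:,2]>.029)&(Q[:,2]<.042)&(C.max(1)<90); t=Q[k]; print('pad',k.sum(),rect(t[:,:2]))
plan([.4845,-.3295,.04],np.radians(78.3))
```

```text
19.52 [ 0.4866 -0.3273  0.1301] [-3.1413e+00 -7.0000e-04  1.3724e+00] [ 0.26  0.9   0.61  1.54 -0.61  0.9   0.88] [-0.3 -0.1 -1.5]
[(-80, 1436), (-76, 1237), (-72, 461), (-68, 1823), (-64, 1782), (-60, 1152), (-56, 661), (-52, 570), (-48, 407), (-44, 356), (-40, 306), (-36, 178), (-32, 170), (-28, 142), (-24, 167), (-20, 2630), (-16, 316), (-12, 270), (-8, 109), (-4, 201), (0, 42), (4, 0), (8, 0), (12, 0)]
foot tool 2579 (array([ 0.6, -4.2]), array([45.5, 31.2]), 80.1) [np.float64(2.9), np.float64(1.91)]
pad 7101 (array([ 484. , -328.6]), array([63.5, 89.5]), 86.9)
pos [ 0.4866 -0.3273  0.1302] q [ 0.26  0.9   0.61  1.54 -0.61  0.9   0.88] F [-0.5 -0.2 -0.9] w 0.0239 t 19.6
turn [-0.002 -0.007  0.069] travel [-0.064 -0.042  2.254] rows 4
```

apply_moves(
  travel=[
    [-0.06,0.05,0.4],
    [0,0,0.6],
    [0,0,0.6],
    [0,0,0.4],
    [0,0,0.2],
  ],
  twist=[
    [0,0,0.07],
    [0,0,0],
    [0,0,0],
    [0,0,0],
    [0,0,0],
  ],
)

```text
time_s: 19.98
position: [0.4875, -0.3299, 0.0404]
eef_rot: [-3.14, -0.001, 1.366]
wrist_force: [0.5, -0.0, -1.0]
grip_width: 0.024
grasp_force: 59.0
```

apply_moves(
  travel=[
    [0,0,0],
    [0,0,0],
    [0,0,0],
  ],
  twist=[
    [0,0,0],
    [0,0,0],
    [0,0,0],
  ],
)

```text
time_s: 20.23
position: [0.4884, -0.3313, 0.0432]
eef_rot: [3.14, 0.001, 1.366]
wrist_force: [-0.4, 0.1, -1.0]
grip_width: 0.024
grasp_force: 59.0
```

Run:
```python
from h import *
s,p,P=snap('w11'); Q=P.reshape(-1,3); C=p.reshape(-1,3)
A=R.from_euler('xyz',s['eef_rot']); q=A.inv().apply(Q-s['position'])
k=(abs(q[:,0])<.035)&(abs(q[:,1])<.035)&(q[:,2]>-.0265)&(q[:,2]<-.018)&(C.max(1)>90); t=q[k]
for _ in range(4):
    c=np.linalg.lstsq(np.c_[t[:,:2],np.ones(len(t))],t[:,2],rcond=None)[0]; r=abs(np.c_[t[:,:2],np.ones(len(t))]@c-t[:,2]); t=t[r<max(.0007,np.percentile(r,80))]
print('foot tilt',np.degrees(c[:2]),c[2],len(t),rect(t[:,:2]))
plan([.488,-.330,.038],np.radians(78.3))
```

```text
20.23 [ 0.4884 -0.3313  0.0432] [3.1404e+00 6.0000e-04 1.3657e+00] [ 0.3   1.01  0.53  1.59 -0.69  0.73  0.94] [-0.4  0.1 -1. ]
foot tilt [0.23896004 1.3334532 ] -0.01849823160037158 955 (array([ 2.4, -5.1]), array([43.6, 25.8]), 81.9)
pos [ 0.4884 -0.3313  0.0432] q [ 0.3   1.01  0.53  1.59 -0.69  0.73  0.94] F [ 0.6 -0.1 -0.8] w 0.0234 t 20.3
turn [ 0.014  0.007 -0.01 ] travel [ 0.03  -0.016  0.129] rows 1
```

apply_moves(
  travel=[
    [0.03,0.0,0.05],
    [0,0,0.05],
    [0,0,0.04],
    [0,0,0],
    [0,0,0],
  ],
  twist=[
    [0,0,0],
    [0,0,0],
    [0,0,0],
    [0,0,0],
    [0,0,0],
  ],
)

```text
time_s: 20.7
position: [0.4882, -0.3304, 0.0377]
eef_rot: [3.141, 0.001, 1.365]
wrist_force: [-5.5, 3.3, 22.8]
grip_width: 0.0238
grasp_force: 61.0
```

apply_moves(
  travel=[
    [0,0,-0.02],
    [0,0,0],
    [0,0,0],
  ],
  twist=[
    [0,0,0],
    [0,0,0],
    [0,0,0],
  ],
)

```text
time_s: 20.95
position: [0.4883, -0.3302, 0.0378]
eef_rot: [3.141, 0.0, 1.365]
wrist_force: [-2.2, 1.5, 9.5]
grip_width: 0.0239
grasp_force: 60.0
```

apply_moves(
  travel=[
    [0,0,0],
    [0,0,0],
    [0,0,0],
    [0,0,0],
    [0,0,0],
  ],
  twist=[
    [0,0,0],
    [0,0,0],
    [0,0,0],
    [0,0,0],
    [0,0,0],
  ],
  fingers=0.6,
)

```text
time_s: 21.37
position: [0.4881, -0.3299, 0.0371]
eef_rot: [-3.141, -0.0, 1.365]
wrist_force: [-0.0, 0.2, 0.0]
grip_width: 0.0686
grasp_force: 0.0
```

apply_moves(
  travel=[
    [0,0,-0.3],
    [0,0,-0.6],
    [0,0,-0.7],
    [0,0,-0.7],
    [0,0,-0.5],
  ],
  twist=[
    [0,0,0],
    [0,0,0],
    [0,0,0],
    [0,0,0],
    [0,0,0],
  ],
)

```text
time_s: 21.78
position: [0.4882, -0.3304, 0.1524]
eef_rot: [3.14, 0.001, 1.365]
wrist_force: [-0.3, -0.8, 0.1]
grip_width: 0.0685
grasp_force: 0.0
```

apply_moves(
  travel=[
    [0.6,-0.3,0],
    [0.6,-0.3,0],
    [0.6,-0.3,0],
    [0,0,0],
    [0,0,0],
  ],
  twist=[
    [0,0,0],
    [0,0,0],
    [0,0,0],
    [0,0,0],
    [0,0,0],
  ],
)

```text
time_s: 22.2
position: [0.4679, -0.2513, 0.1502]
eef_rot: [3.141, -0.0, 1.367]
wrist_force: [0.0, -0.9, -0.1]
grip_width: 0.0684
grasp_force: 0.0
```

Run:
```python
from h import *
s,p,P=snap('w12'); Q=P.reshape(-1,3); C=p.reshape(-1,3)
def box(x0,x1,y0,y1,z0,z1): return (Q[:,0]>x0)&(Q[:,0]<x1)&(Q[:,1]>y0)&(Q[:,1]<y1)&(Q[:,2]>z0)&(Q[:,2]<z1)
k=box(.42,.55,-.39,-.27,.03,.042)&(C.max(1)<90); t=Q[k]; print('pad',k.sum(),rect(t[:,:2]),np.median(t[:,2]))
k=box(.44,.53,-.38,-.28,.050,.059)&(C.max(1)>60); t=Q[k]; print('foot',k.sum(),rect(t[:,:2]),np.median(t[:,2]))
k=box(.44,.53,-.38,-.28,.093,.11); t=Q[k]; print('top',k.sum(),rect(t[:,:2]),t[:,2].max())
plan([.463,0,.15],np.radians(178))
```

```text
22.2 [ 0.4679 -0.2513  0.1502] [ 3.1410e+00 -3.0000e-04  1.3667e+00] [ 0.11  0.8   0.63  1.73 -0.62  0.82  0.83] [ 0.  -0.9 -0.1]
pad 3568 (array([ 484.1, -328.9]), array([64.5, 89.4]), 87.1) 0.03526310181834631
foot 1204 (array([ 483.8, -330.1]), array([33.5, 45.4]), 88.2) 0.05521349660825093
top 850 (array([ 483.9, -329.5]), array([26.2, 26.5]), 81.1) 0.1038562987735806
pos [ 0.4679 -0.2523  0.15  ] q [ 0.11  0.8   0.63  1.73 -0.62  0.82  0.83] F [ 1.4 -0.2 -0.4] w 0.0685 t 22.2
turn [ 3.0000e-03  1.0000e-02 -1.9949e+01] travel [3.42e-01 6.30e+00 1.00e-03] rows 9
```

apply_moves(
  travel=[
    [0,0,-0.2],
    [0,0,-0.3],
    [0,0,0],
    [0,0,0],
    [0,0,0],
  ],
  twist=[
    [0,0,-1],
    [0,0,-1],
    [0,0,-1],
    [0,0,-1],
    [0,0,-1],
  ],
  fingers=1,
)

```text
time_s: 22.67
position: [0.4676, -0.2534, 0.1697]
eef_rot: [-3.142, 0.001, 1.805]
wrist_force: [-0.0, 0.3, -0.1]
grip_width: 0.0853
grasp_force: 0.0
```

apply_moves(
  travel=[
    [0,0,0],
    [0,0,0],
    [0,0,0],
    [0,0,0],
    [0,0,0],
  ],
  twist=[
    [0,0,-1],
    [0,0,-1],
    [0,0,-1],
    [0,0,-1],
    [0,0,-1],
  ],
)

```text
time_s: 23.08
position: [0.4675, -0.2535, 0.1695]
eef_rot: [-3.141, 0.001, 2.241]
wrist_force: [0.3, 0.4, -0.5]
grip_width: 0.0853
grasp_force: 0.0
```

apply_moves(
  travel=[
    [0,0,0],
    [0,0,0],
    [0,0,0],
    [0,0,0],
    [0,0,0],
  ],
  twist=[
    [0,0,-1],
    [0,0,-1],
    [0,0,-1],
    [0,0,-1],
    [0,0,-1],
  ],
)

```text
time_s: 23.5
position: [0.4675, -0.2535, 0.1695]
eef_rot: [-3.141, 0.0, 2.677]
wrist_force: [-1.6, -0.5, -0.1]
grip_width: 0.0851
grasp_force: 0.0
```

apply_moves(
  travel=[
    [0,0,0],
    [0,0,0],
    [0,0,0],
    [0,0,0],
    [0,0,0],
  ],
  twist=[
    [0,0,-1],
    [0,0,-1],
    [0,0,-1],
    [0,0,-1],
    [0,0,-1],
  ],
)

```text
time_s: 23.92
position: [0.4675, -0.2536, 0.1695]
eef_rot: [-3.141, -0.0, 3.113]
wrist_force: [0.4, 0.6, -1.1]
grip_width: 0.0851
grasp_force: 0.0
```

Run:
```python
from h import *
s,p,P=snap('w13'); Q=P.reshape(-1,3)
k=(Q[:,0]>.42)&(Q[:,0]<.52)&(Q[:,1]>-.05)&(Q[:,1]<.05)&(Q[:,2]>.075)&(Q[:,2]<.09); print('printer',k.sum(),rect(Q[k][:,:2]) if k.sum()>5 else '')
k=(Q[:,0]>.30)&(Q[:,0]<.39)&(Q[:,1]>-.34)&(Q[:,1]<-.25)&(Q[:,2]>.052)&(Q[:,2]<.07); print('term',k.sum(),rect(Q[k][:,:2]) if k.sum()>5 else '')
plan([.462,-.07,.16],np.radians(178))
```

```text
23.92 [ 0.4675 -0.2536  0.1695] [-3.1406 -0.      3.1131] [ 0.37  0.69  0.13  1.69 -0.12  0.77  2.09] [ 0.4  0.6 -1.1]
printer 1500 (array([463. , -15.1]), array([49.3, 22. ]), 11.6)
term 2304 (array([ 345.3, -291.7]), array([39.7, 36.8]), 89.7)
pos [ 0.4674 -0.2537  0.1695] q [ 0.37  0.69  0.13  1.69 -0.12  0.77  2.1 ] F [ 0.6 -0.7  0.3] w 0.0855 t 24.0
turn [-0.012 -0.001  0.15 ] travel [0.295 4.584 0.238] rows 7
```

apply_moves(
  travel=[
    [0.05,0.6,0],
    [0.05,0.7,0],
    [0.05,0.7,0],
    [0.05,0.7,0],
    [0.05,0.7,0],
  ],
  twist=[
    [-0.01,0,0.05],
    [0,0,0.05],
    [0,0,0.05],
    [0,0,0],
    [0,0,0],
  ],
)

```text
time_s: 24.38
position: [0.4629, -0.1157, 0.1696]
eef_rot: [3.141, 0.0, 3.093]
wrist_force: [1.0, 0.9, -0.3]
grip_width: 0.0856
grasp_force: 0.0
```

apply_moves(
  travel=[
    [0,0.7,0],
    [0,0.7,0],
    [0,0.5,0],
    [0,0,0],
    [0,0,0],
  ],
  twist=[
    [0,0,0],
    [0,0,0],
    [0,0,0],
    [0,0,0],
    [0,0,0],
  ],
)

```text
time_s: 24.8
position: [0.4666, -0.0401, 0.1696]
eef_rot: [3.141, 0.0, 3.096]
wrist_force: [0.0, -1.6, 0.4]
grip_width: 0.0856
grasp_force: 0.0
```

Run:
```python
from h import *
s,p,P=snap('w14'); Q=P.reshape(-1,3)
k=(Q[:,0]>.42)&(Q[:,0]<.52)&(Q[:,1]>-.05)&(Q[:,1]<.05)&(Q[:,2]>.075)&(Q[:,2]<.09); print('printer',k.sum(),rect(Q[k][:,:2]) if k.sum()>5 else '')
k=(Q[:,0]>.38)&(Q[:,0]<.5)&(Q[:,1]>.02)&(Q[:,1]<.12)&(Q[:,2]>.02)&(Q[:,2]<.06); print('label',k.sum(),rect(Q[k][:,:2]) if k.sum()>5 else '',np.percentile(Q[k][:,2],95))
plan([.463,0.0,.012],np.radians(178))
```

```text
24.8 [ 0.4666 -0.0401  0.1696] [3.1412e+00 2.0000e-04 3.0964e+00] [-0.09  0.61  0.18  1.91 -0.18  0.63  1.73] [ 0.  -1.6  0.4]
printer 3031 (array([4.604e+02, 3.000e-01]), array([49.6, 49.9]), 88.4)
label 3685 (array([435.6,  68.4]), array([68.6, 69. ]), 48.4) 0.031050377046639228
pos [ 0.4665 -0.041   0.1695] q [-0.09  0.61  0.18  1.91 -0.18  0.63  1.73] F [ 0.5 -0.8  0.5] w 0.0855 t 24.9
turn [ 0.001  0.002 -0.13 ] travel [0.124 1.021 3.939] rows 6
```

apply_moves(
  travel=[
    [0.07,0.55,0],
    [0.07,0.52,0],
    [0,0,0.5],
    [0,0,0.6],
    [0,0,0.6],
  ],
  twist=[
    [0,0,0],
    [0,0,0],
    [0,0,0],
    [0,0,0],
    [0,0,0],
  ],
)

```text
time_s: 25.27
position: [0.463, 0.0018, 0.1009]
eef_rot: [3.141, 0.001, 3.095]
wrist_force: [0.9, 0.6, -1.0]
grip_width: 0.0854
grasp_force: 0.0
```

apply_moves(
  travel=[
    [0,0,0.6],
    [0,0,0.6],
    [0,0,0.6],
    [0,0,0.3],
    [0,0,0],
  ],
  twist=[
    [0,0,0],
    [0,0,0],
    [0,0,0],
    [0,0,0],
    [0,0,0],
  ],
)

```text
time_s: 25.68
position: [0.4618, 0.0015, 0.0154]
eef_rot: [3.142, -0.003, 3.094]
wrist_force: [0.1, -0.6, 0.3]
grip_width: 0.0855
grasp_force: 0.0
```

```bash
python3 -c "
from h import *
plan([.461,.0018,.013],np.radians(178))"
```

```text
pos [0.4618 0.0015 0.0154] q [-0.11  0.9   0.06  2.06 -0.26  0.2   1.71] F [ 0.1 -0.6  0.3] w 0.0855 t 25.7
turn [ 0.001 -0.035 -0.141] travel [0.019 0.006 0.06 ] rows 1
```

Close and lift.

apply_moves(
  travel=[
    [0,0,0.03],
    [0,0,0],
    [0,0,0],
    [0,0,0],
    [0,0,0],
  ],
  twist=[
    [0,-0.03,0],
    [0,0,0],
    [0,0,0],
    [0,0,0],
    [0,0,0],
  ],
  fingers=-1,
)

```text
time_s: 26.1
position: [0.4632, 0.0029, 0.0174]
eef_rot: [3.141, 0.004, 3.097]
wrist_force: [-0.9, -2.2, 10.2]
grip_width: 0.0488
grasp_force: 59.8
```

apply_moves(
  travel=[
    [0,0,0],
    [0,0,0],
  ],
  twist=[
    [0,0,0],
    [0,0,0],
  ],
)

```text
time_s: 26.27
position: [0.4632, 0.0029, 0.0174]
eef_rot: [3.141, 0.004, 3.097]
wrist_force: [-1.5, -2.1, 9.4]
grip_width: 0.0492
grasp_force: 59.9
```

```bash
python3 -c "
from h import *
plan([.461,.0018,.013],np.radians(178));print(monitor.observe()['grasp_force'])"
```

```text
pos [0.4632 0.0029 0.0174] q [-0.11  0.89  0.06  2.06 -0.26  0.19  1.71] F [-1.5 -2.1  9.4] w 0.0492 t 26.3
turn [ 0.008  0.051 -0.108] travel [ 0.054 -0.029  0.109] rows 1
59.851807951927185
```

apply_moves(
  travel=[
    [0,0,-0.3],
    [0,0,-0.6],
    [0,0,-0.7],
    [0,0,-0.7],
    [0,0,-0.7],
  ],
  twist=[
    [0,0,0],
    [0,0,0],
    [0,0,0],
    [0,0,0],
    [0,0,0],
  ],
)

```text
time_s: 26.68
position: [0.462, 0.003, 0.1383]
eef_rot: [3.141, 0.003, 3.097]
wrist_force: [-0.2, 0.3, -2.2]
grip_width: 0.0488
grasp_force: 62.1
```

apply_moves(
  travel=[
    [0,-0.3,-0.5],
    [0,-0.6,0],
    [0,-0.7,0],
    [0,-0.7,0],
    [0,-0.7,0],
  ],
  twist=[
    [0,0,0],
    [0,0,0],
    [0,0,0],
    [0,0,0],
    [0,0,0],
  ],
)

```text
time_s: 27.1
position: [0.4568, -0.1181, 0.157]
eef_rot: [3.141, 0.004, 3.098]
wrist_force: [0.6, 0.3, -1.6]
grip_width: 0.0487
grasp_force: 62.4
```

apply_moves(
  travel=[
    [0,-0.7,0],
    [0,-0.7,0],
    [0,-0.7,0],
    [0,-0.7,0],
    [0,-0.7,0],
  ],
  twist=[
    [0,0,0],
    [0,0,0],
    [0,0,0],
    [0,0,0],
    [0,0,0],
  ],
)

```text
time_s: 27.52
position: [0.4504, -0.2582, 0.1568]
eef_rot: [3.141, 0.003, 3.097]
wrist_force: [0.3, 0.9, -1.2]
grip_width: 0.0489
grasp_force: 62.4
```

Run:
```python
from h import *
s,p,P=snap('w15')
plan([.447,-.415,.16],np.radians(177.4)); print(s['grasp_force'])
```

```text
27.52 [ 0.4504 -0.2582  0.1568] [3.1412e+00 3.1000e-03 3.0974e+00] [ 0.4   0.69  0.12  1.76 -0.12  0.7   2.1 ] [ 0.3  0.9 -1.2]
pos [ 0.4493 -0.264   0.1569] q [ 0.4   0.69  0.12  1.75 -0.12  0.7   2.11] F [-6.6 -7.9 -3.4] w 0.0488 t 27.6
turn [-0.036  0.036 -0.044] travel [-0.114 -3.774 -0.078] rows 6
62.37873315811157
```

apply_moves(
  travel=[
    [-0.02,-0.65,0],
    [-0.02,-0.7,0],
    [-0.02,-0.7,0],
    [-0.02,-0.7,0],
    [-0.02,-0.6,0],
  ],
  twist=[
    [0,0,0],
    [0,0,0],
    [0,0,0],
    [0,0,0],
    [0,0,0],
  ],
)

```text
time_s: 27.98
position: [0.4482, -0.3927, 0.1568]
eef_rot: [-3.141, 0.003, 3.097]
wrist_force: [0.3, 0.9, -1.9]
grip_width: 0.0486
grasp_force: 62.5
```

apply_moves(
  travel=[
    [0,-0.3,0],
    [0,0,0],
    [0,0,0],
    [0,0,0],
    [0,0,0],
  ],
  twist=[
    [0,0,0],
    [0,0,0],
    [0,0,0],
    [0,0,0],
    [0,0,0],
  ],
)

```text
time_s: 28.4
position: [0.4487, -0.4017, 0.1563]
eef_rot: [3.14, 0.003, 3.099]
wrist_force: [1.0, 0.7, -2.0]
grip_width: 0.049
grasp_force: 62.5
```

Run:
```python
from h import *
s,p,P=snap('w16'); Q=P.reshape(-1,3); C=p.reshape(-1,3)
A=R.from_euler('xyz',s['eef_rot']); q=A.inv().apply(Q-s['position'])
h=np.histogram(q[(abs(q[:,0])<.03)&(abs(q[:,1])<.022),2],bins=np.arange(-.12,.0,.004)); print(list(zip((h[1][:-1]*1000).round().astype(int).tolist(),h[0].tolist())))
k=(abs(q[:,0])<.035)&(abs(q[:,1])<.024)&(q[:,2]<-.055)&(q[:,2]>-.067); print('roll top tool',k.sum(),rect(q[k][:,:2]))
def box(x0,x1,y0,y1,z0,z1): return (Q[:,0]>x0)&(Q[:,0]<x1)&(Q[:,1]>y0)&(Q[:,1]<y1)&(Q[:,2]>z0)&(Q[:,2]<z1)
k=box(.44,.53,-.38,-.28,.050,.059)&(C.max(1)>60); t=Q[k]; print('foot',k.sum(),rect(t[:,:2]) if k.sum()>5 else '')
k=box(.38,.56,-.48,-.27,.0235,.029)&(C.max(1)>90); t=Q[k]; print('block tops',k.sum(),rect(t[:,:2]),t.min(0),t.max(0))
plan([.447,-.415,.16],np.radians(177.4)); print(s['grasp_force'])
```

```text
28.4 [ 0.4487 -0.4017  0.1563] [3.1405e+00 2.7000e-03 3.0987e+00] [ 0.63  0.8   0.1   1.44 -0.09  0.89  2.28] [ 1.   0.7 -2. ]
[(-120, 0), (-116, 600), (-112, 1420), (-108, 2044), (-104, 1225), (-100, 288), (-96, 76), (-92, 1), (-88, 0), (-84, 0), (-80, 0), (-76, 0), (-72, 0), (-68, 627), (-64, 10728), (-60, 551), (-56, 512), (-52, 466), (-48, 403), (-44, 393), (-40, 357), (-36, 332), (-32, 309), (-28, 285), (-24, 255), (-20, 256), (-16, 225), (-12, 217), (-8, 195)]
roll top tool 12579 (array([ 2.1, -0. ]), array([47.9, 51.5]), 89.9)
foot 1226 (array([ 483. , -330.2]), array([34.3, 45.5]), 88.4)
block tops 5848 (array([ 481.9, -373.2]), array([171.3, 135.4]), 87.5) [ 0.41098172 -0.45995329  0.02352333] [ 0.55293796 -0.2848125   0.02831621]
pos [ 0.4487 -0.4018  0.1562] q [ 0.63  0.81  0.1   1.44 -0.09  0.9   2.28] F [ 0.6 -0.7 -1.5] w 0.0489 t 28.4
turn [0.012 0.031 0.029] travel [ 0.028 -0.332 -0.095] rows 1
62.53583908081055
```

apply_moves(
  travel=[
    [0,-0.325,0],
    [0,0,0.4],
    [0,0,0.6],
    [0,0,0.6],
    [0,0,0.4],
  ],
  twist=[
    [0,0,0],
    [0,0,0],
    [0,0,0],
    [0,0,0],
    [0,0,0],
  ],
)

```text
time_s: 28.87
position: [0.4478, -0.4145, 0.0741]
eef_rot: [3.14, 0.001, 3.098]
wrist_force: [-0.5, -0.4, -1.9]
grip_width: 0.049
grasp_force: 62.5
```

apply_moves(
  travel=[
    [0,0,0],
    [0,0,0],
    [0,0,0],
  ],
  twist=[
    [0,0,0],
    [0,0,0],
    [0,0,0],
  ],
)

```text
time_s: 29.12
position: [0.4485, -0.4158, 0.0772]
eef_rot: [-3.142, 0.004, 3.098]
wrist_force: [0.2, -1.2, -1.2]
grip_width: 0.0486
grasp_force: 62.5
```

```bash
python3 -c "
from h import *
plan([.4481,-.4148,.029],np.radians(177.5))"
```

```text
pos [ 0.4485 -0.4158  0.0772] q [ 0.66  0.92  0.08  1.48 -0.1   0.74  2.31] F [ 0.2 -1.2 -1.2] w 0.0486 t 29.1
turn [-0.001  0.041  0.001] travel [0.011 0.024 1.204] rows 2
```

apply_moves(
  travel=[
    [0.01,0.02,0.4],
    [0,0,0.4],
    [0,0,0.25],
    [0,0,0.1],
    [0,0,0],
  ],
  twist=[
    [0,0,0],
    [0,0,0],
    [0,0,0],
    [0,0,0],
    [0,0,0],
  ],
)

```text
time_s: 29.53
position: [0.4477, -0.4147, 0.0299]
eef_rot: [3.141, 0.002, 3.098]
wrist_force: [0.5, -0.1, -1.7]
grip_width: 0.0488
grasp_force: 62.5
```

apply_moves(
  travel=[
    [0,0,0.05],
    [0,0,0],
    [0,0,0],
  ],
  twist=[
    [0,0,0],
    [0,0,0],
    [0,0,0],
  ],
)

```text
time_s: 29.78
position: [0.448, -0.415, 0.0285]
eef_rot: [3.141, 0.003, 3.098]
wrist_force: [-0.5, 0.7, -2.4]
grip_width: 0.0488
grasp_force: 62.5
```

```bash
python3 -c "
from h import *
plan([.4481,-.4148,.028],np.radians(177.5))"
```

```text
pos [ 0.448  -0.415   0.0285] q [ 0.66  0.99  0.07  1.51 -0.1   0.64  2.31] F [-0.5  0.7 -2.4] w 0.0488 t 29.8
turn [ 0.004  0.035 -0.003] travel [-0.003  0.004  0.013] rows 1
```

apply_moves(
  travel=[
    [0,0,0.02],
    [0,0,0],
    [0,0,0],
  ],
  twist=[
    [0,0,0],
    [0,0,0],
    [0,0,0],
  ],
)

```text
time_s: 30.03
position: [0.4479, -0.415, 0.0275]
eef_rot: [3.141, 0.003, 3.098]
wrist_force: [1.1, -0.5, 3.8]
grip_width: 0.0489
grasp_force: 63.2
```

apply_moves(
  travel=[
    [0,0,0],
    [0,0,0],
    [0,0,0],
    [0,0,0],
    [0,0,0],
  ],
  twist=[
    [0,0,0],
    [0,0,0],
    [0,0,0],
    [0,0,0],
    [0,0,0],
  ],
  fingers=0.7,
)

```text
time_s: 30.45
position: [0.4477, -0.4147, 0.027]
eef_rot: [3.141, 0.002, 3.098]
wrist_force: [-0.5, 0.1, -0.7]
grip_width: 0.0725
grasp_force: 0.0
```

apply_moves(
  travel=[
    [0,0,-0.3],
    [0,0,-0.6],
    [0,0,-0.7],
    [0,0,-0.7],
    [0,0,-0.7],
  ],
  twist=[
    [0,0,0],
    [0,0,0],
    [0,0,0],
    [0,0,0],
    [0,0,0],
  ],
)

```text
time_s: 30.87
position: [0.4472, -0.4148, 0.1494]
eef_rot: [3.141, 0.003, 3.098]
wrist_force: [0.2, 0.3, 0.2]
grip_width: 0.0727
grasp_force: 0.0
```

Run:
```python
from h import *
s,p,P=snap('w17'); Q=P.reshape(-1,3)
k=(Q[:,0]>.40)&(Q[:,0]<.5)&(Q[:,1]>-.46)&(Q[:,1]<-.37)&(Q[:,2]>.084)&(Q[:,2]<.1); print('printer',k.sum(),rect(Q[k][:,:2]),np.median(Q[k][:,2]))
plan([.3455,-.290,.12],np.radians(178));
```

```text
30.87 [ 0.4472 -0.4148  0.1494] [3.1410e+00 2.7000e-03 3.0976e+00] [ 0.65  0.82  0.09  1.42 -0.09  0.9   2.3 ] [0.2 0.3 0.2]
printer 3674 (array([ 445.4, -417.6]), array([49.3, 49.9]), 89.1) 0.08972878023386156
pos [ 0.4487 -0.4163  0.1546] q [ 0.65  0.82  0.1   1.42 -0.09  0.9   2.3 ] F [ 0.7 -0.4  9. ] w 0.0726 t 30.9
turn [-0.042  0.09  -0.106] travel [2.689 3.065 0.866] rows 5
```

apply_moves(
  travel=[
    [0.5,0.6,0],
    [0.55,0.65,0],
    [0.55,0.65,0],
    [0.55,0.65,0],
    [0.5,0.5,0],
  ],
  twist=[
    [0,0.05,0],
    [0,0,0],
    [0,0,0],
    [0,0,0],
    [0,0,0],
  ],
  fingers=1,
)

```text
time_s: 31.33
position: [0.3456, -0.2864, 0.1481]
eef_rot: [3.141, -0.001, 3.098]
wrist_force: [1.7, -0.7, 0.6]
grip_width: 0.0855
grasp_force: 0.0
```

apply_moves(
  travel=[
    [0,0,0.3],
    [0,0,0.3],
    [0,0,0.3],
    [0,0,0],
    [0,0,0],
  ],
  twist=[
    [0,0,0],
    [0,0,0],
    [0,0,0],
    [0,0,0],
    [0,0,0],
  ],
)

```text
time_s: 31.75
position: [0.3467, -0.2883, 0.1117]
eef_rot: [3.14, -0.002, 3.098]
wrist_force: [-0.2, -0.5, 0.3]
grip_width: 0.0858
grasp_force: 0.0
```

Run:
```python
from h import *
s,p,P=snap('w18'); Q=P.reshape(-1,3)
k=(Q[:,0]>.30)&(Q[:,0]<.39)&(Q[:,1]>-.34)&(Q[:,1]<-.25)&(Q[:,2]>.052)&(Q[:,2]<.063); print('term',k.sum(),rect(Q[k][:,:2]) if k.sum()>5 else '')
plan([.346,-.290,-.004],np.radians(178));
```

```text
31.75 [ 0.3467 -0.2883  0.1117] [ 3.1405e+00 -2.2000e-03  3.0975e+00] [ 0.58  0.69  0.07  2.03 -0.11  0.42  2.27] [-0.2 -0.5  0.3]
term 2210 (array([ 344.7, -292.1]), array([38. , 38.2]), 71.0)
pos [ 0.3469 -0.2884  0.112 ] q [ 0.58  0.69  0.07  2.03 -0.11  0.42  2.27] F [ 0.1  0.  -0.5] w 0.0855 t 31.8
turn [ 0.008 -0.019 -0.105] travel [ 0.021 -0.04   2.899] rows 4
```

apply_moves(
  travel=[
    [0.02,-0.05,0.5],
    [0,0,0.6],
    [0,0,0.6],
    [0,0,0.5],
    [0,0,0.3],
  ],
  twist=[
    [0,-0.02,0],
    [0,0,0],
    [0,0,0],
    [0,0,0],
    [0,0,0],
  ],
)

```text
time_s: 32.22
position: [0.3459, -0.2901, 0.0103]
eef_rot: [3.14, -0.0, 3.098]
wrist_force: [0.1, -0.0, 0.7]
grip_width: 0.0851
grasp_force: 0.0
```

apply_moves(
  travel=[
    [0,0,0.15],
    [0,0,0],
    [0,0,0],
  ],
  twist=[
    [0,0,0],
    [0,0,0],
    [0,0,0],
  ],
)

```text
time_s: 32.47
position: [0.3461, -0.2904, 0.0061]
eef_rot: [3.141, 0.0, 3.098]
wrist_force: [0.4, -0.1, 0.9]
grip_width: 0.0852
grasp_force: 0.0
```

```bash
python3 -c "
from h import *
plan([.346,-.290,.004],np.radians(178))"
```

```text
pos [ 0.3461 -0.2904  0.0061] q [ 0.62  0.91  0.02  2.1  -0.13  0.13  2.28] F [ 0.4 -0.1  0.9] w 0.0852 t 32.5
turn [ 0.005  0.004 -0.104] travel [0.003 0.01  0.051] rows 1
```

apply_moves(
  travel=[
    [0,0,0.03],
    [0,0,0],
    [0,0,0],
    [0,0,0],
    [0,0,0],
  ],
  twist=[
    [0,0,0],
    [0,0,0],
    [0,0,0],
    [0,0,0],
    [0,0,0],
  ],
  fingers=-1,
)

```text
time_s: 32.88
position: [0.3461, -0.2903, 0.0047]
eef_rot: [3.141, 0.001, 3.098]
wrist_force: [-0.7, -0.1, 13.3]
grip_width: 0.0361
grasp_force: 58.4
```

apply_moves(
  travel=[
    [0,0,0],
    [0,0,0],
    [0,0,0],
  ],
  twist=[
    [0,0,0],
    [0,0,0],
    [0,0,0],
  ],
)

```text
time_s: 33.13
position: [0.3461, -0.2903, 0.0047]
eef_rot: [3.141, 0.001, 3.098]
wrist_force: [-1.2, 0.4, 12.3]
grip_width: 0.0362
grasp_force: 58.5
```

```bash
python3 -c "
from h import *
plan([.516,-.4177,.16],np.radians(177.5))"
```

```text
pos [ 0.3461 -0.2903  0.0047] q [ 0.62  0.92  0.02  2.1  -0.13  0.13  2.28] F [-1.2  0.4 12.3] w 0.0362 t 33.1
turn [ 0.005  0.007 -0.003] travel [-4.382 -2.997 -3.883] rows 6
```

apply_moves(
  travel=[
    [0,0,-0.3],
    [0,0,-0.6],
    [0,0,-0.7],
    [0,0,-0.8],
    [0,0,-0.8],
  ],
  twist=[
    [0,0,0],
    [0,0,0],
    [0,0,0],
    [0,0,0],
    [0,0,0],
  ],
)

```text
time_s: 33.55
position: [0.3455, -0.29, 0.1336]
eef_rot: [3.14, -0.001, 3.098]
wrist_force: [-0.1, -0.2, -0.5]
grip_width: 0.0361
grasp_force: 60.4
```

apply_moves(
  travel=[
    [-0.5,-0.3,-0.6],
    [-0.65,-0.45,0],
    [-0.65,-0.45,0],
    [-0.65,-0.45,0],
    [-0.65,-0.45,0],
  ],
  twist=[
    [0,0,0],
    [0,0,0],
    [0,0,0],
    [0,0,0],
    [0,0,0],
  ],
)

```text
time_s: 33.97
position: [0.4671, -0.3803, 0.1565]
eef_rot: [3.141, 0.0, 3.098]
wrist_force: [0.3, 0.5, -0.2]
grip_width: 0.0361
grasp_force: 60.4
```

apply_moves(
  travel=[
    [-0.65,-0.45,0],
    [-0.6,-0.45,0],
    [0,0,0],
    [0,0,0],
    [0,0,0],
  ],
  twist=[
    [0,0,0],
    [0,0,0],
    [0,0,0],
    [0,0,0],
    [0,0,0],
  ],
)

```text
time_s: 34.38
position: [0.5139, -0.4174, 0.1557]
eef_rot: [3.14, -0.001, 3.098]
wrist_force: [-0.8, -0.0, -0.5]
grip_width: 0.0363
grasp_force: 60.4
```

Run:
```python
from h import *
s,p,P=snap('w19'); Q=P.reshape(-1,3); C=p.reshape(-1,3)
A=R.from_euler('xyz',s['eef_rot']); q=A.inv().apply(Q-s['position'])
k=(abs(q[:,0])<.03)&(abs(q[:,1])<.019)&(q[:,2]<-.047)&(q[:,2]>-.058); t=q[k]; print('term roll tool, z hist',np.median(t[:,2]),k.sum(),rect(t[:,:2]))
t=t[abs(t[:,2]+.0517)<.003]; print('x range',np.percentile(t[:,0],[.5,99.5]))
def box(x0,x1,y0,y1,z0,z1): return (Q[:,0]>x0)&(Q[:,0]<x1)&(Q[:,1]>y0)&(Q[:,1]<y1)&(Q[:,2]>z0)&(Q[:,2]<z1)
k=box(.38,.56,-.48,-.27,.0235,.029)&(C.max(1)>90); t=Q[k]; print('block tops',k.sum(),rect(t[:,:2]))
k=box(.40,.5,-.46,-.37,.084,.1); print('printer',k.sum(),rect(Q[k][:,:2]))
k=box(.44,.53,-.38,-.28,.095,.11); print('stamp top',k.sum(),rect(Q[k][:,:2]) if k.sum()>5 else '')
plan([.516,-.4177,.05],np.radians(177.5)); print(s['grasp_force'])
```

```text
34.38 [ 0.5139 -0.4174  0.1557] [ 3.1401e+00 -1.1000e-03  3.0976e+00] [ 0.59  0.91  0.11  1.18 -0.1   1.06  2.24] [-0.8 -0.  -0.5]
term roll tool, z hist -0.05184755647561863 6384 (array([ 1. , -0.3]), array([39.3, 37.9]), 1.2)
x range [-0.01639986  0.02009836]
block tops 12753 (array([ 482.4, -373.2]), array([171.9, 136. ]), 87.4)
printer 4484 (array([ 445.3, -417.3]), array([49.7, 49.7]), 88.7)
stamp top 1149 (array([ 483.7, -330.7]), array([26.2, 26.3]), 62.0)
pos [ 0.5138 -0.4173  0.156 ] q [ 0.59  0.91  0.11  1.18 -0.1   1.06  2.24] F [-0.9 -1.  -0.1] w 0.036 t 34.4
turn [ 0.015 -0.009 -0.005] travel [-0.055 -0.006  2.651] rows 4
60.37620306015015
```

apply_moves(
  travel=[
    [-0.06,0,0.4],
    [0,0,0.6],
    [0,0,0.6],
    [0,0,0.6],
    [0,0,0.5],
  ],
  twist=[
    [0,0,0],
    [0,0,0],
    [0,0,0],
    [0,0,0],
    [0,0,0],
  ],
)

```text
time_s: 34.85
position: [0.5161, -0.4171, 0.0469]
eef_rot: [3.14, -0.001, 3.098]
wrist_force: [-0.4, -0.3, -0.7]
grip_width: 0.0364
grasp_force: 60.4
```

apply_moves(
  travel=[
    [0,0,0],
    [0,0,0],
    [0,0,0],
  ],
  twist=[
    [0,0,0],
    [0,0,0],
    [0,0,0],
  ],
)

```text
time_s: 35.1
position: [0.5172, -0.4181, 0.0497]
eef_rot: [-3.141, 0.001, 3.098]
wrist_force: [-0.2, -0.5, 0.3]
grip_width: 0.0361
grasp_force: 60.4
```

```bash
python3 -c "
from h import *
plan([.5161,-.4174,.016],np.radians(177.5))"
```

```text
pos [ 0.5172 -0.4181  0.0497] q [ 0.59  1.04  0.1   1.27 -0.11  0.84  2.24] F [-0.2 -0.5  0.3] w 0.0361 t 35.1
turn [-0.002  0.014 -0.004] travel [0.028 0.017 0.842] rows 2
```

apply_moves(
  travel=[
    [0.03,0.02,0.3],
    [0,0,0.3],
    [0,0,0.2],
    [0,0,0.06],
    [0,0,0],
  ],
  twist=[
    [0,0,0],
    [0,0,0],
    [0,0,0],
    [0,0,0],
    [0,0,0],
  ],
)

```text
time_s: 35.52
position: [0.5158, -0.4175, 0.0142]
eef_rot: [-3.142, 0.0, 3.098]
wrist_force: [-2.2, -0.5, 5.3]
grip_width: 0.0362
grasp_force: 62.2
```

apply_moves(
  travel=[
    [0,0,0],
    [0,0,0],
  ],
  twist=[
    [0,0,0],
    [0,0,0],
  ],
)

```text
time_s: 35.68
position: [0.5158, -0.4175, 0.0143]
eef_rot: [-3.141, 0.0, 3.098]
wrist_force: [-3.1, -0.1, 5.8]
grip_width: 0.0367
grasp_force: 62.2
```

```bash
python3 -c "
from h import *
plan([.5161,-.4174,.015],np.radians(177.5))"
```

```text
pos [ 0.5158 -0.4175  0.0143] q [ 0.59  1.08  0.09  1.29 -0.11  0.78  2.25] F [-3.1 -0.1  5.8] w 0.0367 t 35.7
turn [-0.001  0.004 -0.005] travel [-0.008  0.003 -0.019] rows 1
```

Seated with light contact; release and withdraw for a final check.

apply_moves(
  travel=[
    [0,0,0],
    [0,0,0],
    [0,0,0],
    [0,0,0],
    [0,0,0],
  ],
  twist=[
    [0,0,0],
    [0,0,0],
    [0,0,0],
    [0,0,0],
    [0,0,0],
  ],
  fingers=0.5,
)

```text
time_s: 36.1
position: [0.5157, -0.4169, 0.0135]
eef_rot: [3.141, -0.0, 3.098]
wrist_force: [0.8, 0.0, -0.1]
grip_width: 0.0645
grasp_force: 0.0
```

apply_moves(
  travel=[
    [0,0,-0.3],
    [0,0,-0.6],
    [0,0,-0.7],
    [0,0,-0.7],
    [0,0,-0.7],
  ],
  twist=[
    [0,0,0],
    [0,0,0],
    [0,0,0],
    [0,0,0],
    [0,0,0],
  ],
)

```text
time_s: 36.52
position: [0.5156, -0.417, 0.1359]
eef_rot: [3.141, 0.0, 3.098]
wrist_force: [0.1, -0.3, 0.7]
grip_width: 0.0639
grasp_force: 0.0
```

apply_moves(
  travel=[
    [0.2,0,-0.7],
    [0.5,0.2,-0.6],
    [0.5,0.2,-0.6],
    [0,0,0],
    [0,0,0],
  ],
  twist=[
    [0,0,0],
    [0,0,0],
    [0,0,0],
    [0,0,0],
    [0,0,0],
  ],
)

```text
time_s: 36.93
position: [0.4684, -0.3993, 0.2119]
eef_rot: [-3.141, 0.002, 3.097]
wrist_force: [-0.2, -0.1, -0.3]
grip_width: 0.0642
grasp_force: 0.0
```

Run:
```python
from h import *
s,p,P=snap('w20'); Q=P.reshape(-1,3); C=p.reshape(-1,3)
def box(x0,x1,y0,y1,z0,z1): return (Q[:,0]>x0)&(Q[:,0]<x1)&(Q[:,1]>y0)&(Q[:,1]<y1)&(Q[:,2]>z0)&(Q[:,2]<z1)
for n,b in dict(printer=(.40,.48,-.46,-.37,.084,.1),term=(.48,.56,-.46,-.37,.062,.074),stamp=(.44,.53,-.38,-.28,.095,.11),tamper=(.27,.37,-.48,-.38,.08,.095)).items():
    k=box(*b); print(n,k.sum(),(rect(Q[k][:,:2]),np.median(Q[k][:,2])) if k.sum()>5 else '')
```

```text
36.93 [ 0.4684 -0.3993  0.2119] [-3.1409e+00  2.2000e-03  3.0972e+00] [ 0.6   0.77  0.12  1.31 -0.09  1.07  2.26] [-0.2 -0.1 -0.3]
printer 2570 ((array([ 445.3, -417.5]), array([49. , 49.6]), 88.2), np.float64(0.08973502096287887))
term 1098 ((array([ 514.6, -416.2]), array([38. , 38.3]), 65.0), np.float64(0.06662807447457476))
stamp 665 ((array([ 483.4, -330.2]), array([26.2, 26.1]), 85.4), np.float64(0.0998129537599596))
tamper 589 ((array([ 331. , -424.2]), array([34.2, 12.5]), 87.4), np.float64(0.08358132171070581))
```

View pics/w20.png

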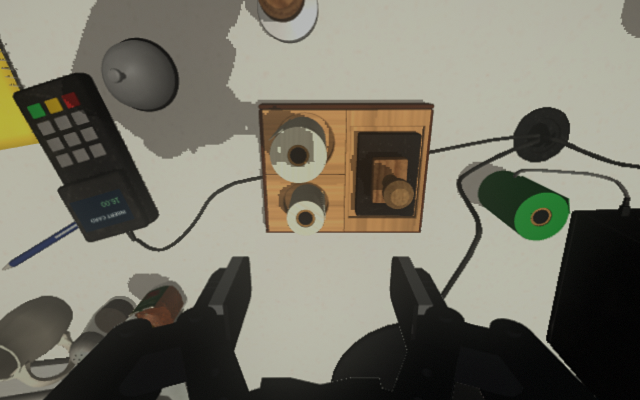

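The picture shows both rolls standing in their wells (around 300,150 and 305,212). The pad lies flat in the recess with the stamp upright at its middle (390,180), and the tamper is untouched at the top.

```bash
python3 -c "
from rig import arm
print(arm.job_done())"
```

```text
the job is handed in; nothing more can be done
None
```

The job is handed in at about 37 s of robot time: the ink pad is flat in its recess with the stamp upright on its middle, both rolls stand in their wells, and the tamper and label roll were never touched.

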